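Lay out the staining row on the bench mat

ROBOT

A 6-joint arm with a two-finger parallel gripper is mounted at the origin on the work surface; the furniture and walls round the work are solid. World frame = base frame: x ahead of the robot, y to its left, z up, the work surface at z = 0. Lengths are in mm, angles in rad, forces in N, time in s.
With the tool pointing down it reaches from about 275 to 750 mm from the base axis. Payload 10.2 kg.
Tool frame: the origin (TCP) lies midway between the tips of the shut fingers; the grasp point (between the pads) lies 19 mm behind it (ctrl.grip_depth is the distance from the TCP to the grasp point, in mm); y points along the fingers, x is the direction in which the jaws open and shut, and the axes are right-handed (so a half turn about y gives the same grasp; the last joint's range is limited). The gripper opens to 85 mm and grips with 20 to 120 N. Pads are 22 mm wide; open, the fingers measure 114 mm over their backs; the gripper's body (76 mm by 85 mm) begins 54 mm behind the grasp point. The pads swing forward as they close: fully open they stand 13 mm farther back than shut.
Start: joints at [0.949, 0.313, 1.498, -0, 1.331, -0.223], TCP at [203.877, 483.803, 231.294] pointing down, gripper open.
Joint ranges: [-2.94, 2.94], [-0.97, 2.17], [0.19, 2.56], [-1.23, 4.37], [0.02, 3.11], [-2.88, 2.88]. Speed limits (rad/s): [2.39, 2.39, 3.01, 3.14, 3.14, 3.14].

INTERFACE

Orientations are given as a unit quaternion [w, x, y, z].
In Python, from rig import ctrl gives the robot as it stands. The module is installed in compiled form; this text tells all that it offers.
- The arm moves only by the tool drive_tool, never from a script. Its arguments are lists of equal length, an entry for each row: "gripper": the closure, from 0 (fully open) to 1 (shut); "offset": the shift along the tool's x, y, z in m, a list of three; "turn": the turn about the tool's y in degrees. In form: {"gripper": [gripper, ...], "offset": [[tx, ty, tz], ...], "turn": [turn, ...]}. A call has 1 to 20 rows; each row shifts and turns the commanded pose from where the row before left it, along the tool's axes as they then stand; what a row does not reach is not made up. A row lasts 1/12 s, in which the tool goes at most 41.7 mm and 7.16 degrees, less where a joint would pass 70% of its speed; a pose out of reach is approached as far as the arm can. A call is refused whole if a number of a shift passes 0.0417 or a number of a turn 7.16, either way. A call with a gripper value outside its range is refused whole. The fingers move at their own pace and stop on an object; "force" is the grip in N (left out, the last holds). Time passes only in rows, so rows that do not move let the fingers close. It gives the time, the measured TCP pose, the force and the opening at its end, in the units of the state.
- ctrl.sense(): the state, without advancing time (a new reading comes with each control period).
- ctrl.capture(name): name is "scene" or "top"; returns (picture, depth): 400x640x3 uint8, red, green, blue; 400x640 float32, mm along the optical axis (not along the pixel's ray), 0 where there is no reading.
- ctrl.camera_params(name): a dict with "fovy" (degrees; the focal length in pixels is half the picture's height over the tangent of half this angle, whatever the lens; pixels are square), "cx", "cy" (the principal point, pixels), "distortion" ([k1, k2, p1, p2, k3] as OpenCV has them; the pictures are not rectified), "view" (4x4, takes a point from world to camera coordinates). Camera axes: x right, y down, z forward; pixel columns grow to the right and rows downward; lengths in mm; the calibration is good to about 2 mm. A picture is of the moment at which its call begins. camera_params takes no time and is no camera call.
- ctrl.finish_job(): hands the job in, once; it reports no verdict.
Trained networks look in the newest picture that a camera, given by its name, has taken for a name from the list of things; names that differ only in an ending like _2 or _b are one class to them, and where a whole thing is asked for, a point or a joint stands for the part that bears it (a point fixed in the world has none). Each returns a list of dicts, best first, with "score" (0 to 1); they miss things now and then, are a little off and sometimes report something else, mostly with a low value. They report only what shows in the picture. A call takes as long as a camera call.
- ctrl.boxes_of(camera, query): "centre" ([x, y, z] in mm, in the coordinates of the camera as it stood for that picture, good to about 4 mm: the middle of the surface that is visible of it).
- ctrl.regions_of(camera, query): "mask" (400x640 bool, what is visible of it).
- ctrl.pinpoint(camera, query): "centre" ([x, y, z] in mm, in the coordinates of the camera as it stood for that picture, good to about 4 mm: a listed point, or the origin of a listed thing).
The state is a dict: "time_s": time; "joints": joint angles; "dq": joint speeds; "tau": joint torques, N m; "eef_pos": TCP position; "ee_rot": TCP orientation; "force": force on the tool from outside, world axes, zero at the start; "wrist_torque": the same for the moment, N m; "grip_width": opening from 0.0 (shut) to 1.0 (fully open).
Only numpy, scipy, OpenCV 4.12 (cv2) and the standard library are available. Lean on these libraries where they do the work, as an engineer would, in place of code of your own. Each camera call takes 0.05 s, during which the arm holds its last target.

TASK

Set out the row on the dark bench mat for a staining run: lay the orange slide box flat on the mat midway between the vortex mixer and the blue tip box, its long sides running straight across the mat (square to the row), and set the timer flat, face up and centred on top of the slide box. Stand the blue-capped bottle on the mat between the slide box and the mixer, and the red-capped bottle on the mat between the slide box and the tip box, both upright, in line with the row and in the middle of their gaps. Leave the yellow tub and the pen pot standing where they are, and let go of everything.

Things in the scene. Friction and masses are not known exactly. Their poses are not given: they have to be found in the camera images.
- mat: Dark rubber bench mat, 470 x 120 x 3 mm, fixed. Origin at the centre of its underside, top at z = 3 mm; y axis along its length (the row), x across it, z up. Mixer and tip box stand on it, centred 170 mm either side of its centre along y; which is at which end changes. A tall machine's wall stands about 100 mm behind its centre line.
- mixer: Vortex mixer, fixed on the mat: white-grey dome 100 mm across and 67 mm high with a blue cup on top and a black switch on one side. Origin at the centre of its underside. (The middle of the gap between it and a slide box placed as asked is about 75 mm from the mat's centre; beside the tip box about 73 mm.)
- tip_box: Blue pipette-tip box with a closed clear lid, fixed on the mat: 112 mm along the row, 62 mm across (68 mm with its clasp and hinge), 71 mm high. Origin at the centre of its underside, y axis along its 112 mm length.
- slide_box: Flat orange box of slides, loose, 62 x 88 x 14 mm, 60 g, closed. Origin at the centre of its underside; x axis along its 62 mm width (grasp it across this), y along its 88 mm length, z up.
- timer: White bench timer with a display and three keys on its face, loose, lying face up, 60 g. 68 mm along x, 64 mm along y (grasp it across this), 19 mm high at its highest, the sides 16 mm. Origin at the centre of its underside, z up.
- red_bottle: White plastic bottle with a red screw cap, loose, standing; 52 mm across and 124 mm high, 200 g. The body is straight to a height of about 80 mm, then tapers; for contact it counts as a 52 mm cylinder up to 105 mm. The cap, 30 mm across, spans heights 106 to 124 mm and can be grasped. Origin at the centre of its underside, z up along its axis.
- blue_bottle: White plastic bottle with a blue screw cap, loose, standing; 48 mm across and 104 mm high, 160 g. For contact it counts as a 48 mm cylinder up to 88 mm. The cap, 28 mm across, spans heights 89 to 104 mm and can be grasped. Origin at the centre of its underside, z up along its axis.
- yellow_tub: Bystander: yellow tub with a lid, loose, 67 mm across, 90 mm high. Origin at the centre of its underside. Leave it. (Also beware: a monitor screen stands right of the robot, x -0.04 to 0.38, y -0.28 to -0.19 m, up to 0.52 m high.)
- pen_pot: Bystander: white beaker holding pens, loose, 68 mm across, 139 mm high with the pens. Origin at the centre of its underside. Leave it.

How it is judged:
By the outcome, as a careful person would: the job done as asked, in the order asked, and still so for the second after the job is handed in, with the robot touching nothing.
It also fails if it takes over 112 s, if anything falls off the work surface, if the arm or the gripper's body presses on something with over 40 N, if the wrist force passes 120 N, or if a joint passes its speed limit or range.

## Working session

There is one attempt and no reset: what is moved stays moved. The work goes in short steps, Python scripts to look and compute and a tool call to move; the robot and the scene stay as the last step left them, time stands still between calls to the robot, and variables do not carry over. Pictures are saved under pics/ and viewed, and the job is handed in when it is done.

Besides the shell and the picture viewer there is one more tool, called after "Emit:" as name(argument=value, ...) on one line, values as JSON. drive_tool: Moves the arm, as the interface text tells. Its arguments: {"type":"object","properties":{"gripper":{"type":"array","items":{"type":"number"}},"offset":{"type":"array","items":{"type":"array","items":{"type":"number"}}},"turn":{"type":"array","items":{"type":"number"}},"force":{"type":"number"}},"required":["gripper","offset","turn"]}

```bash
mkdir -p pics; ls
python3 - <<'E'
from rig import ctrl
import cv2, numpy as np
print(ctrl.sense())
for c in ("scene","top"):
    p,d=ctrl.capture(c); cv2.imwrite(f"pics/{c}0.png",p[:,:,::-1]); np.savez(f"pics/{c}0.npz",p=p,d=d)
    k=ctrl.camera_params(c); print(c,k)
E
```

```text
pics
{'time_s': 0.0, 'joints': array([ 9.48620221e-01,  3.13448693e-01,  1.49844426e+00,  1.30052890e-05,
        1.33096144e+00, -2.23412262e-01]), 'dq': array([4.83158495e-04, 1.14077190e-03, 2.32048395e-04, 8.62130728e-04,
       1.95597451e-03, 8.10758255e-05]), 'tau': array([-8.59281117e-04, -4.12264037e+01, -2.59742332e+01, -1.88239810e-04,
        4.08020351e-03, -5.91298743e-06]), 'eef_pos': array([203.71175332, 483.59559645, 230.73303217]), 'ee_rot': array([-0.58897279,  0.58928091,  0.39064316, -0.3914805 ]), 'force': array([0.21360653, 0.16873641, 0.23044138]), 'wrist_torque': array([-0.04154708, -0.02307282, -0.00904657]), 'grip_width': 0.9964563313622592}
scene {'fovy': 53.66231806798726, 'cx': 323.27558320329706, 'cy': 198.16693250146005, 'distortion': array([-0.09213914,  0.        ,  0.        ,  0.        ,  0.        ]), 'view': array([[-9.09991789e-01, -4.14295720e-01,  1.65529484e-02,
         4.54381580e+02],
       [-1.88435191e-01,  3.77672729e-01, -9.06562457e-01,
         1.52198884e+02],
       [ 3.69333348e-01, -8.28083551e-01, -4.21746975e-01,
         9.56382768e+02],
       [ 0.00000000e+00,  0.00000000e+00,  0.00000000e+00,
         1.00000000e+00]])}
top {'fovy': 54.481348745709894, 'cx': 317.1305871520878, 'cy': 205.3883736560128, 'distortion': array([-0.07559499,  0.        ,  0.        ,  0.        ,  0.        ]), 'view': array([[ 1.80756527e-02, -9.99685128e-01,  1.74044446e-02,
        -9.98150692e+01],
       [-9.97320506e-01, -1.92615987e-02, -7.05747704e-02,
         5.37108659e+02],
       [ 7.08877858e-02, -1.60821244e-02, -9.97354645e-01,
         1.06569779e+03],
       [ 0.00000000e+00,  0.00000000e+00,  0.00000000e+00,
         1.00000000e+00]])}
```

View pics/scene0.png

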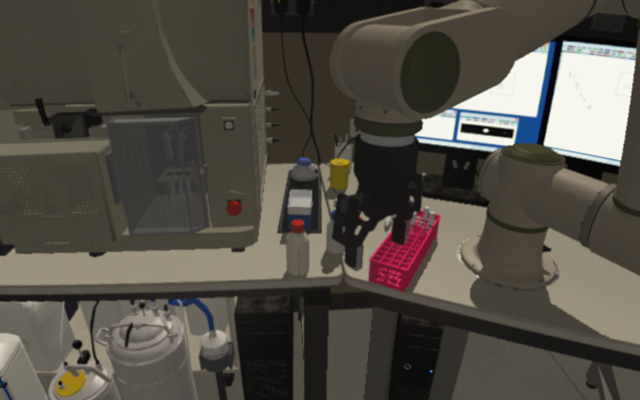

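View pics/top0.png

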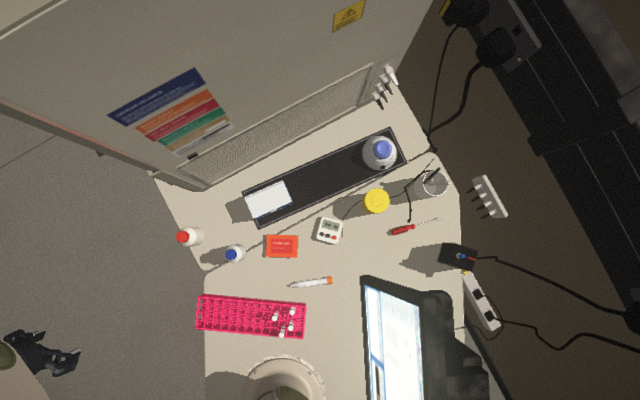

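```bash
cat > h.py <<'E'
from rig import ctrl
import numpy as np, cv2
def K(c):
    k=ctrl.camera_params(c); f=200/np.tan(np.radians(k['fovy'])/2)
    return np.array([[f,0,k['cx']],[0,f,k['cy']],[0,0,1]]),np.array(k['distortion']),np.array(k['view'])
def cloud(c,d):
    k,D,V=K(c)
    h,w=d.shape
    u,v=np.meshgrid(np.arange(w),np.arange(h))
    n=cv2.undistortPoints(np.stack([u,v],-1).reshape(-1,1,2).astype(np.float64),k,D).reshape(h,w,2)
    P=np.dstack([n[...,0]*d,n[...,1]*d,d]).reshape(-1,3)
    R,t=V[:3,:3],V[:3,3]
    W=((P-t)@R).reshape(h,w,3); W[d<=0]=np.nan
    return W
def c2w(c,p):
    V=K(c)[2]; return V[:3,:3].T@(np.array(p)-V[:3,3])
def proj(c,W):
    k,D,V=K(c); return cv2.projectPoints(np.atleast_2d(np.array(W,float)),cv2.Rodrigues(V[:3,:3])[0],V[:3,3],k,D)[0].reshape(-1,2)
E
python3 - <<'E'
from h import *
for c in ("scene","top"):
    for q in ["mat","mixer","tip_box","slide_box","timer","red_bottle","blue_bottle","yellow_tub","pen_pot"]:
        r=ctrl.pinpoint(c,q)
        print(c,q,[(round(x['score'],2),c2w(c,x['centre']).round(0)) for x in r[:3]])
E
```

```text
scene mat [(0.79, array([ 626., -113.,    2.]))]
scene mixer [(0.81, array([ 693., -264.,    2.])), (0.54, array([ 552., -249.,   -0.]))]
scene tip_box [(0.87, array([554.,  45.,   1.])), (0.15, array([447., 259.,  -2.]))]
scene slide_box [(0.64, array([549.,  45.,   0.]))]
scene timer []
scene red_bottle [(0.94, array([443., 254.,  -2.])), (0.69, array([552.,  46.,   3.]))]
scene blue_bottle [(0.79, array([404., 137.,  -1.]))]
scene yellow_tub [(0.93, array([ 551., -250.,   -4.]))]
scene pen_pot [(0.77, array([ 603., -398.,   -0.]))]
top mat [(0.58, array([ 622., -110.,   -1.]))]
top mixer [(0.94, array([ 694., -266.,   -1.]))]
top tip_box [(0.61, array([548.,  46.,  -0.]))]
top slide_box []
top timer [(0.64, array([ 469., -126.,   -3.]))]
top red_bottle [(0.56, array([447., 253.,  -2.])), (0.48, array([ 695., -267.,    4.]))]
top blue_bottle [(0.74, array([404., 135.,   3.])), (0.46, array([450., 252.,  -4.]))]
top yellow_tub [(0.69, array([ 552., -249.,    3.]))]
top pen_pot [(0.69, array([ 602., -400.,    2.]))]
```

Run:
```python
from h import *
z=np.load("pics/top0.npz");p,d=z['p'],z['d']
W=cloud("top",d)
print("valid",(d>0).mean())
def pix(u,v): return W[v,u].round(1)
for n,uv in dict(table=(330,270),slide=(282,246),timer=(329,231),red=(184,237),blue=(233,254),mix=(382,150),tip=(268,198),mat=(325,175),tub=(377,200),rack=(250,315)).items(): print(n,pix(*uv))
for n,(lo,hi) in dict(slide=((9,20)),timer=(12,25)).items():
    pass
z_=W[...,2]
def blob(u0,u1,v0,v1,lo,hi):
    m=np.zeros(z_.shape,np.uint8); s=(slice(v0,v1),slice(u0,u1)); m[s]=(z_[s]>lo)&(z_[s]<hi)
    n,l,st,_=cv2.connectedComponentsWithStats(m); i=1+np.argmax(st[1:,4]); q=W[l==i]; 
    r=cv2.minAreaRect(q[:,:2].astype(np.float32)); c=cv2.minEnclosingCircle(q[:,:2].astype(np.float32))
    print(len(q),q[:,:].mean(0).round(1),'z',np.percentile(q[:,2],[5,50,95]).round(1),'rect',r,'circ',c)
blob(255,305,230,262,9,20)
blob(308,350,212,250,10,25)
print('red');blob(165,215,220,255,112,135);blob(165,215,220,255,60,135)
print('blue');blob(215,260,238,270,93,115);blob(215,260,238,270,40,115)
print('tip');blob(230,300,170,230,60,85)
print('mix');blob(350,410,120,180,30,120)
print('tub');blob(355,400,180,220,80,100)
# mat: dark pixels
g=p.max(2).astype(int)
m=((g<70)&(abs(z_-3)<8)).astype(np.uint8)
cv2.imwrite("pics/matmask.png",m*255)
s=cv2.resize(p[130:345,150:450,::-1],None,fx=2.6,fy=2.6,interpolation=cv2.INTER_CUBIC);cv2.imwrite("pics/topzoom.png",s)
```

```text
valid 0.995984375
table [ 358.4 -129.6    0.7]
slide [423.8   6.2  11.6]
timer [ 468.1 -124.2   18.4]
red [445.2 245.3 126. ]
blue [404.4 123.6 108.5]
mix [ 689.7 -262.5   67.5]
tip [552.   41.7  76. ]
mat [ 627.3 -110.9    4.3]
tub [ 551.  -245.4   91.8]
rack [233.6  89.   24.3]
696 [424.2   6.5  14.7] z [11.5 14.8 17.9] rect ((424.0147705078125, 6.269039154052734), (61.42753982543945, 89.1820297241211), 0.5942386388778687) circ ((424.00726318359375, 5.825965881347656), 52.33807373046875)
543 [ 470.9 -125.    17.1] z [13.9 17.  20.7] rect ((471.1187744140625, -125.15249633789062), (63.781070709228516, 67.6507339477539), 75.0044174194336) circ ((471.0068664550781, -125.08837890625), 42.03089141845703)
red
123 [445.8 251.9 124.1] z [117.4 124.8 127.6] rect ((446.2997131347656, 252.2298126220703), (27.811574935913086, 28.015338897705078), 0.39222022891044617) circ ((445.75244140625, 253.37625122070312), 15.170284271240234)
358 [446.7 244.2 100.7] z [ 67.7  96.6 126.7] rect ((445.90850830078125, 247.98849487304688), (50.9029426574707, 43.75570297241211), 4.7138519287109375) circ ((445.9
[... 457 characters left out ...]
31.66432189941406), 23.752208709716797)
tip
999 [548.9  42.4  74.7] z [71.4 75.  77.9] rect ((548.1116333007812, 41.904029846191406), (65.04332733154297, 112.33724212646484), 25.073633193969727) circ ((549.5870971679688, 43.05356216430664), 63.347198486328125)
mix
734 [ 689.2 -260.    53.4] z [34.4 49.8 71.5] rect ((694.3252563476562, -263.0757751464844), (83.46665954589844, 83.57926940917969), 46.41778564453125) circ ((691.2448120117188, -263.3605651855469), 46.07416534423828)
tub
478 [ 550.4 -244.6   89.3] z [86.3 89.2 92.5] rect ((551.2504272460938, -244.470458984375), (61.48106002807617, 63.996463775634766), 89.9515609741211) circ ((551.1416015625, -244.5619659423828), 32.78066635131836)
```

View pics/topzoom.png

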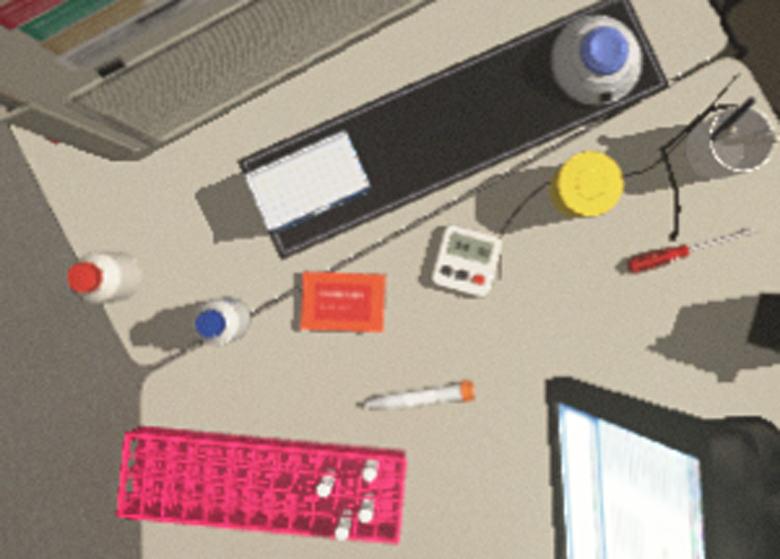

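View pics/matmask.png

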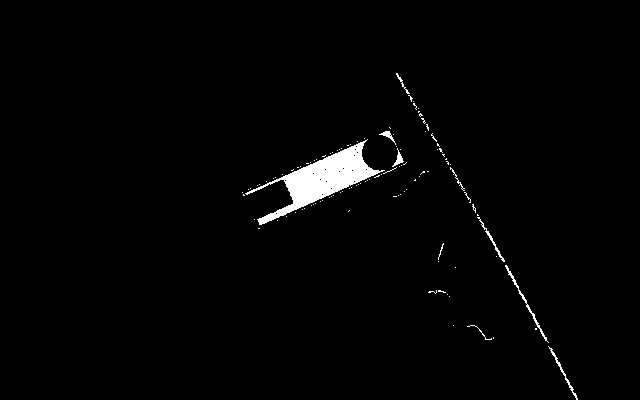

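```bash
cat >> h.py <<'E'
from scipy.spatial.transform import Rotation as Ro
def pose():
    s=ctrl.sense(); q=s['ee_rot']; return s,np.array(s['eef_pos']),Ro.from_quat([q[1],q[2],q[3],q[0]]).as_matrix()
def go(x,y,z,yaw=None):
    """offset to reach TCP target; yaw = world direction (deg) of jaw axis mod 180"""
    s,p,R=pose(); yx=np.degrees(np.arctan2(R[1,0],R[0,0]))
    print('tcp',p.round(1),'xaxis yaw',yx.round(2),'ydown',R[:,1].round(3),'j',np.round(s['joints'],2),'w',round(s['grip_width']*85,1),'F',s['force'].round(1),'t',round(s['time_s'],2))
    if yaw is not None:
        dy=(yaw-yx+90)%180-90
        print('turn total (tool y)',round(-dy,2),'alt',round(-dy+(180 if dy>0 else -180),2))
        R2=Ro.from_euler('z',dy,degrees=True).as_matrix()@R
    else: R2=R
    D=np.array([x,y,z])-p
    print('offset now-frame mm',(R.T@D).round(1),' after-turn frame',(R2.T@D).round(1))
E
python3 - <<'E'
from h import *
z=np.load("pics/top0.npz");p,d=z['p'],z['d']
W=cloud("top",d)
m=cv2.imread("pics/matmask.png",0)>0
n,l,st,_=cv2.connectedComponentsWithStats(cv2.morphologyEx(m.astype(np.uint8),cv2.MORPH_CLOSE,np.ones((5,5))))
i=1+np.argmax(st[1:,4]); 
k,D,V=K("top")
# intersect rays with z=3
vv,uu=np.where(l==i)
nn=cv2.undistortPoints(np.stack([uu,vv],-1).reshape(-1,1,2).astype(float),k,D).reshape(-1,2)
C=-V[:3,:3].T@V[:3,3]; r=np.c_[nn,np.ones(len(nn))]@V[:3,:3]
P=C+r*((3-C[2])/r[:,2])[:,None]
print(cv2.minAreaRect(P[:,:2].astype(np.float32)))
# long edges fit with mat frame
a=np.radians(25.0);ex=np.array([np.cos(a),np.sin(a)]);ey=np.array([-np.sin(a),np.cos(a)])
q=np.c_[P[:,:2]@ex,P[:,:2]@ey]; c=np.array([622,-110])@np.c_[ex,ey]; q-=c
for b in range(-230,240,30):
    s=q[(q[:,1]>b-15)&(q[:,1]<b+15)]
    if len(s): print(b,s[:,0].min().round(1),s[:,0].max().round(1))
go(424,6.3,150,0.6)
print(C)
E
```

```text
((622.051513671875, -109.7218017578125), (117.79859924316406, 466.591796875), 24.765676498413086)
-230 -57.9 -7.3
-200 -58.3 -31.2
-170 -58.9 51.5
-140 -59.3 57.8
-110 -57.4 58.7
-80 -57.4 57.6
-50 -57.2 57.4
-20 -57.3 58.3
10 -57.6 57.3
40 -57.7 58.2
70 -57.8 58.0
100 -57.8 56.8
130 -57.6 57.0
160 -57.7 56.8
190 -52.8 57.0
220 -57.8 56.9
tcp [203.9 483.8 231.3] xaxis yaw 67.15 ydown [ 0.  0. -1.] j [ 0.95  0.31  1.5  -0.    1.33 -0.22] w 85.2 F [ 0.3 -0.4 -0. ] t 1.0
turn total (tool y) 66.55 alt -113.45
offset now-frame mm [-354.6   81.3 -388.3]  after-turn frame [ 215.1   81.3 -479.8]
[ 461.92874632  -72.29938442 1102.52218431]
```

Emit:
drive_tool(gripper=[0, 0, 0, 0, 0, 0, 0, 0, 0, 0], offset=[[0, 0, 0], [0, 0, 0], [0, 0, 0], [0, 0, 0], [0, 0, 0], [0, 0, 0], [0, 0, 0], [0, 0, 0], [0, 0, 0], [0, 0, 0]], turn=[6.65, 6.65, 6.65, 6.65, 6.65, 6.65, 6.65, 6.65, 6.65, 6.65])

```text
time_s: 1.83
eef_pos: [203.9, 483.8, 231.3]
ee_rot: [-0.707, 0.707, 0.002, -0.002]
force: [0.4, -0.0, -0.2]
grip_width: 1.002
```

Emit:
drive_tool(gripper=[0, 0, 0, 0, 0, 0, 0, 0, 0, 0, 0, 0, 0, 0, 0, 0, 0, 0, 0, 0], offset=[[0.005, 0, -0.01], [0.01, 0, -0.02], [0.012, 0, -0.027], [0.012, 0, -0.027], [0.012, 0, -0.027], [0.012, 0, -0.027], [0.012, 0, -0.027], [0.012, 0, -0.027], [0.012, 0, -0.027], [0.012, 0, -0.027], [0.012, 0, -0.027], [0.012, 0, -0.027], [0.012, 0, -0.027], [0.012, 0, -0.027], [0.012, 0, -0.027], [0.012, 0, -0.027], [0.012, 0, -0.027], [0.012, 0, -0.027], [0.005, 0, -0.01], [0, 0, 0]], turn=[0, 0, 0, 0, 0, 0, 0, 0, 0, 0, 0, 0, 0, 0, 0, 0, 0, 0, 0, 0])

```text
time_s: 3.5
eef_pos: [421.6, 12.2, 231.1]
ee_rot: [-0.707, 0.707, 0.004, -0.004]
force: [0.2, 0.7, -0.5]
grip_width: 0.998
```

Run:
```python
from h import *
go(424,6.3,60,0.6)
```

```text
tcp [421.6  12.2 231.1] xaxis yaw 0.64 ydown [-0. -0. -1.] j [-0.25  0.08  1.78 -0.    1.28 -0.26] w 84.9 F [ 0.2  0.7 -0.5] t 3.5
turn total (tool y) 0.04 alt -179.96
offset now-frame mm [  2.4 171.1  -5.9]  after-turn frame [  2.4 171.1  -5.9]
```

Emit:
drive_tool(gripper=[0, 0, 0, 0, 0, 0, 0, 0], offset=[[0.0024, 0.01, -0.0059], [0, 0.03, 0], [0, 0.03, 0], [0, 0.03, 0], [0, 0.03, 0], [0, 0.03, 0], [0, 0.01, 0], [0, 0, 0]], turn=[0, 0, 0, 0, 0, 0, 0, 0])

```text
time_s: 4.17
eef_pos: [421.7, 9.6, 59.4]
ee_rot: [0.708, -0.707, -0.003, 0.007]
force: [0.1, 0.3, 0.5]
grip_width: 0.997
```

Run:
```python
from h import *
go(424,6.3,-3,0.6)
for c in ("scene","top"):
    p,d=ctrl.capture(c); np.savez(f"pics/{c}1.npz",p=p,d=d)
    if c=="scene": p=cv2.resize(p[150:300,240:460],None,fx=3.4,fy=3.4,interpolation=cv2.INTER_CUBIC)
    else: p=cv2.resize(p[130:345,150:450],None,fx=2.6,fy=2.6,interpolation=cv2.INTER_CUBIC)
    cv2.imwrite(f"pics/{c}1.png",p[:,:,::-1])
```

```text
tcp [421.7   9.6  59.4] xaxis yaw 0.82 ydown [-0.005  0.001 -1.   ] j [-0.26  0.34  1.99  0.    0.82 -0.27] w 84.8 F [0.1 0.3 0.5] t 4.17
turn total (tool y) 0.22 alt -179.78
offset now-frame mm [ 2.6 62.4 -3.4]  after-turn frame [ 2.6 62.4 -3.4]
```

View pics/scene1.png

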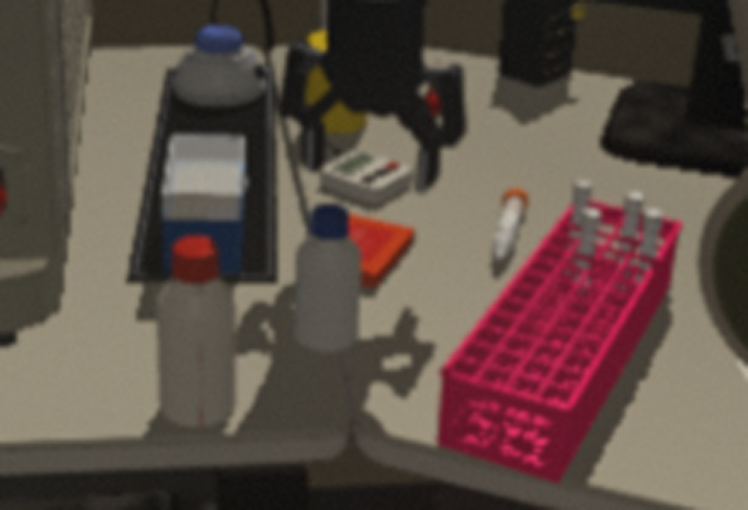

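View pics/top1.png

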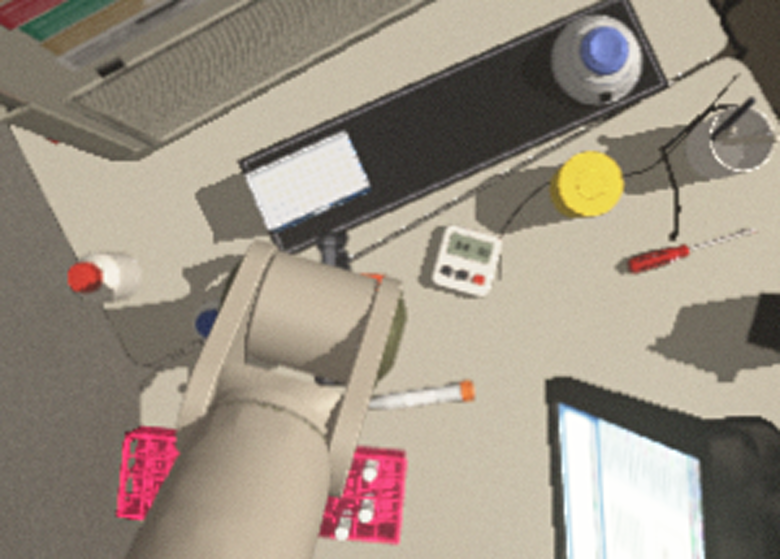

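Emit:
drive_tool(gripper=[0, 0, 0, 0, 0, 0, 0], offset=[[0.0025, 0, -0.0035], [0, 0, 0], [0, 0.02, 0], [0, 0.02, 0], [0, 0.015, 0], [0, 0.004, 0], [0, 0, 0]], turn=[0, 0, 0, 0, 0, 0, 0])

```text
time_s: 4.85
eef_pos: [426.2, 4.9, 2.3]
ee_rot: [0.707, -0.707, -0.004, 0.004]
force: [-1.1, -0.3, 0.3]
grip_width: 1.0
```

Run:
```python
from h import *
go(424,6.3,-3,0.6)
```

```text
tcp [426.2   4.9   2.3] xaxis yaw 0.66 ydown [-0.001  0.    -1.   ] j [-0.26  0.46  2.01 -0.    0.67 -0.28] w 85.0 F [-1.1 -0.3  0.3] t 4.85
turn total (tool y) 0.06 alt -179.94
offset now-frame mm [-2.1  5.3  1.4]  after-turn frame [-2.1  5.3  1.4]
```

Emit:
drive_tool(gripper=[0, 0, 0, 0.15, 0.3, 0.5, 0.5, 0.5, 0.5], offset=[[-0.002, 0.004, 0.0014], [0, 0, 0], [0, 0, 0], [0, 0, 0], [0, 0, 0], [0, 0, 0], [0, 0, 0], [0, 0, 0], [0, 0, 0]], turn=[0, 0, 0, 0, 0, 0, 0, 0, 0], force=25)

```text
time_s: 5.6
eef_pos: [424.5, 6.2, -1.1]
ee_rot: [-0.707, 0.707, 0.004, -0.004]
force: [-0.7, 1.5, 6.9]
grip_width: 0.72
```

Run:
```python
from h import *
go(424,6.3,-3,0.6)
```

```text
tcp [424.5   6.2  -1.1] xaxis yaw 0.64 ydown [ 0.001 -0.    -1.   ] j [-0.26  0.47  2.02  0.    0.65 -0.27] w 61.2 F [-0.7  1.5  6.9] t 5.6
turn total (tool y) 0.04 alt -179.96
offset now-frame mm [-0.5  1.9  0.1]  after-turn frame [-0.5  1.9  0.1]
```

Emit:
drive_tool(gripper=[0.5, 0.5, 0.5, 0.5, 0.5, 0.5, 0.5, 0.5, 0.5, 0.5, 0.5, 0.5, 0.5, 0.5, 0.5, 0.5], offset=[[0, -0.005, 0], [0, -0.02, 0], [0, -0.03, 0], [0, -0.03, 0], [0, -0.03, 0], [0, -0.015, 0], [0, 0, 0], [0, 0, 0], [0, 0, 0], [0, 0, 0], [0, 0, 0], [0, 0, 0], [0, 0, 0], [0, 0, 0], [0, 0, 0], [0, 0, 0]], turn=[0, 0, 0, 0, 0, 0, 6.57, 6.57, 6.57, 6.57, 6.57, 6.57, 6.57, 6.57, 6.57, 6.57])

```text
time_s: 6.93
eef_pos: [424.1, 6.3, 128.6]
ee_rot: [0.595, -0.595, 0.382, -0.382]
force: [-0.8, -0.1, -0.5]
grip_width: 0.715
```

Run:
```python
from h import *
go(622,-109.7,130,-65.1)
```

```text
tcp [424.1   6.3 128.6] xaxis yaw -65.37 ydown [ 0. -0. -1.] j [-0.26  0.21  1.92 -0.    1.    0.88] w 60.8 F [-0.8 -0.1 -0.5] t 6.93
turn total (tool y) -0.27 alt 179.73
offset now-frame mm [187.9  -1.4 131.6]  after-turn frame [188.6  -1.4 130.7]
```

Emit:
drive_tool(gripper=[0.5, 0.5, 0.5, 0.5, 0.5, 0.5, 0.5, 0.5, 0.5, 0.5, 0.5, 0.5, 0.5, 0.5], offset=[[0.01, 0, 0.007], [0.02, 0, 0.014], [0.02, 0, 0.014], [0.02, 0, 0.014], [0.02, 0, 0.014], [0.02, 0, 0.014], [0.02, 0, 0.014], [0.02, 0, 0.014], [0.02, 0, 0.014], [0.0123, 0, 0.008], [0.0062, 0, 0.0037], [0, 0, 0], [0, 0, 0], [0, 0, 0]], turn=[-0.27, 0, 0, 0, 0, 0, 0, 0, 0, 0, 0, 0, 0, 0])

```text
time_s: 8.1
eef_pos: [622.0, -108.0, 128.4]
ee_rot: [-0.597, 0.597, -0.379, 0.378]
force: [-0.4, 0.2, -0.1]
grip_width: 0.722
```

Run:
```python
from h import *
go(622,-109.7,2.5,-65.1)
```

```text
tcp [ 622.  -108.   128.4] xaxis yaw -64.76 ydown [-0.001  0.    -1.   ] j [-0.36  0.63  1.28  0.    1.23  0.77] w 61.4 F [-0.4  0.2 -0.1] t 8.1
turn total (tool y) 0.34 alt -179.66
offset now-frame mm [  1.6 125.9  -0.7]  after-turn frame [  1.6 125.9  -0.7]
```

Emit:
drive_tool(gripper=[0.5, 0.5, 0.5, 0.5, 0.5, 0.5, 0.5, 0.5], offset=[[0.0016, 0.01, -0.0007], [0, 0.03, 0], [0, 0.03, 0], [0, 0.02, 0], [0, 0.01, 0], [0, 0.005, 0], [0, 0, 0], [0, 0, 0]], turn=[0.3, 0, 0, 0, 0, 0, 0, 0])

```text
time_s: 8.77
eef_pos: [623.3, -110.5, 24.4]
ee_rot: [0.596, -0.596, 0.38, -0.381]
force: [-0.0, -0.1, -0.4]
grip_width: 0.721
```

Run:
```python
from h import *
go(622,-109.7,2.5,-65.1)
p,d=ctrl.capture("top"); np.savez(f"pics/top2.npz",p=p,d=d)
p=cv2.resize(p[110:260,220:440],None,fx=3.5,fy=3.5,interpolation=cv2.INTER_CUBIC)
cv2.imwrite(f"pics/top2.png",p[:,:,::-1])
p,d=ctrl.capture("scene")
p=cv2.resize(p[130:280,220:440],None,fx=3.5,fy=3.5,interpolation=cv2.INTER_CUBIC)
cv2.imwrite(f"pics/scene2.png",p[:,:,::-1])
```

```text
tcp [ 623.3 -110.5   24.4] xaxis yaw -65.08 ydown [ 0.002 -0.001 -1.   ] j [-0.36  0.76  1.36 -0.    1.02  0.78] w 61.3 F [-0.  -0.1 -0.4] t 8.77
turn total (tool y) 0.02 alt -179.98
offset now-frame mm [-1.3 21.9 -0.9]  after-turn frame [-1.3 21.9 -0.9]
```

View pics/top2.png

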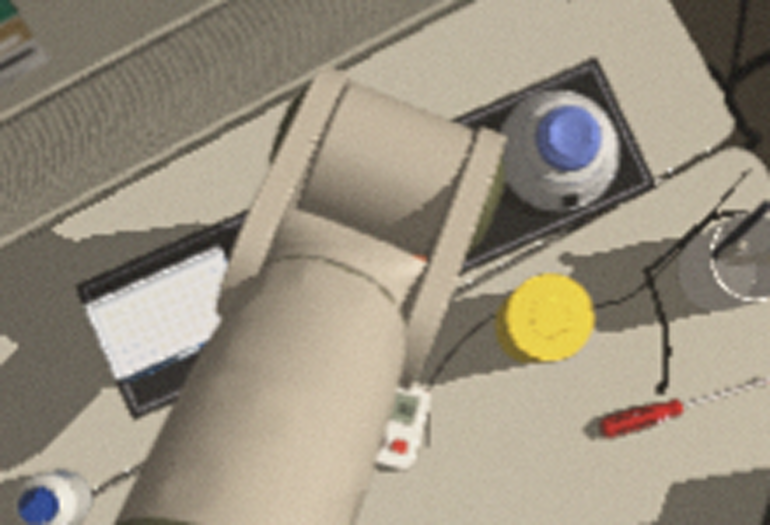

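View pics/scene2.png

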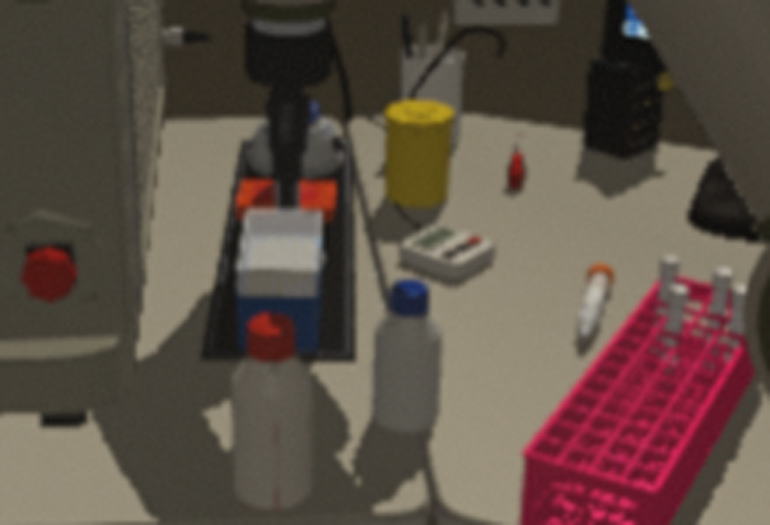

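Emit:
drive_tool(gripper=[0.5, 0.5, 0.5, 0.5, 0.5, 0.5, 0.5], offset=[[-0.0008, 0.008, -0.0006], [0, 0.006, 0], [0, 0.004, 0], [0, 0.002, 0], [0, 0, 0], [0, 0, 0], [0, 0, 0]], turn=[0, 0, 0, 0, 0, 0, 0])

```text
time_s: 9.45
eef_pos: [622.1, -110.0, 3.5]
ee_rot: [0.596, -0.596, 0.38, -0.381]
force: [0.4, 0.2, -0.7]
grip_width: 0.719
```

Run:
```python
from h import *
go(622,-109.7,2.5,-65.1)
```

```text
tcp [ 622.1 -110.     3.5] xaxis yaw -65.08 ydown [ 0. -0. -1.] j [-0.36  0.79  1.37 -0.    0.98  0.78] w 61.1 F [ 0.4  0.2 -0.7] t 9.45
turn total (tool y) 0.02 alt -179.98
offset now-frame mm [-0.3  1.   0. ]  after-turn frame [-0.3  1.   0. ]
```

Emit:
drive_tool(gripper=[0.5, 0.5, 0.5, 0.2, 0.1, 0.1, 0.1, 0.1], offset=[[0, 0.0012, 0], [0, 0, 0], [0, 0, 0], [0, 0, 0], [0, 0, 0], [0, 0, 0], [0, 0, 0], [0, 0, 0]], turn=[0, 0, 0, 0, 0, 0, 0, 0])

```text
time_s: 10.12
eef_pos: [621.9, -109.9, 2.1]
ee_rot: [-0.596, 0.596, -0.38, 0.38]
force: [-0.3, 0.2, 0.1]
grip_width: 0.902
```

Emit:
drive_tool(gripper=[0.1, 0.1, 0.1, 0.1, 0, 0, 0, 0, 0], offset=[[0, -0.01, 0], [0, -0.02, 0], [0, -0.03, 0], [0, -0.03, 0], [0, -0.03, 0], [0, -0.03, 0], [0, 0, 0], [0, 0, 0], [0, 0, 0]], turn=[0, 0, 0, 0, 6.5, 6.5, 6.5, 6.5, 6.5])

```text
time_s: 10.87
eef_pos: [622.0, -109.9, 153.6]
ee_rot: [-0.465, 0.464, -0.533, 0.534]
force: [0.6, 0.4, -0.3]
grip_width: 0.999
```

Run:
```python
from h import *
go(471,-125.2,140,75)
```

```text
tcp [ 622.  -109.9  153.6] xaxis yaw -97.9 ydown [ 0.002 -0.001 -1.   ] j [-0.36  0.61  1.25  0.    1.28  1.35] w 84.9 F [ 0.6  0.4 -0.3] t 10.87
turn total (tool y) 7.1 alt -172.9
offset now-frame mm [  35.9   13.3 -147.5]  after-turn frame [  53.9   13.3 -141.9]
```

Emit:
drive_tool(gripper=[0, 0, 0, 0, 0, 0, 0, 0, 0, 0, 0], offset=[[0, 0, 0], [0, 0, 0], [0.007, 0, -0.018], [0.01, 0, -0.028], [0.01, 0, -0.028], [0.01, 0, -0.028], [0.01, 0, -0.025], [0.007, 0, -0.015], [0, 0, 0], [0, 0, 0], [0, 0, 0]], turn=[3.55, 3.55, 0, 0, 0, 0, 0, 0, 0, 0, 0])

```text
time_s: 11.78
eef_pos: [471.6, -126.3, 152.7]
ee_rot: [-0.432, 0.432, -0.559, 0.56]
force: [0.3, -0.3, -0.6]
grip_width: 1.0
```

Run:
```python
from h import *
go(471,-125.2,60,75)
z_0=None
p,d=ctrl.capture("top"); np.savez(f"pics/top3.npz",p=p,d=d)
W=cloud("top",d); z_=W[...,2]
s=cv2.resize(p[110:260,220:440],None,fx=3.5,fy=3.5,interpolation=cv2.INTER_CUBIC)
cv2.imwrite(f"pics/top3.png",s[:,:,::-1])
hsv=cv2.cvtColor(p,cv2.COLOR_RGB2HSV)
m=((hsv[...,0]<14)&(hsv[...,1]>150)&(hsv[...,2]>120)).astype(np.uint8); m[:, :290]=0; m[:,370:]=0;m[:130]=0;m[215:]=0
n,l,st,_=cv2.connectedComponentsWithStats(m); i=1+np.argmax(st[1:,4])
q=W[l==i]; print(len(q),cv2.minAreaRect(q[:,:2].astype(np.float32)),np.median(q[:,2]))
```

```text
tcp [ 471.6 -126.3  152.7] xaxis yaw -104.68 ydown [ 0.001 -0.001 -1.   ] j [-0.5   0.31  1.72  0.    1.11  1.32] w 85.0 F [ 0.3 -0.3 -0.6] t 11.78
turn total (tool y) 0.32 alt -179.68
offset now-frame mm [-0.9 92.7 -1. ]  after-turn frame [-0.9 92.7 -1. ]
678 ((609.8184814453125, -115.50408172607422), (126.95989990234375, 73.8599853515625), 16.886857986450195) nan
```

View pics/top3.png

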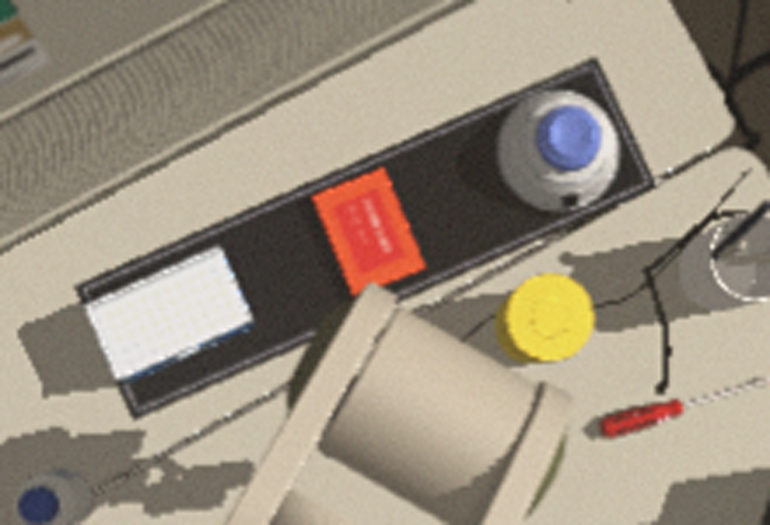

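Emit:
drive_tool(gripper=[0, 0, 0, 0, 0, 0, 0, 0, 0, 0], offset=[[-0.0009, 0.01, -0.001], [0, 0.025, 0], [0, 0.03, 0], [0, 0.03, 0], [0, 0.02, 0], [0, 0.01, 0], [0, 0.005, 0], [0, 0, 0], [0, 0, 0], [0, 0, 0]], turn=[0.32, 0, 0, 0, 0, 0, 0, 0, 0, 0])

```text
time_s: 12.67
eef_pos: [470.9, -125.3, 23.2]
ee_rot: [-0.431, 0.43, -0.56, 0.562]
force: [-0.1, 0.3, 0.2]
grip_width: 1.004
```

Run:
```python
from h import *
go(471,-125.2,3,75)
```

```text
tcp [ 470.9 -125.3   23.2] xaxis yaw -104.99 ydown [ 0.002 -0.001 -1.   ] j [-0.5   0.51  1.83  0.    0.8   1.33] w 85.4 F [-0.1  0.3  0.2] t 12.67
turn total (tool y) 0.01 alt -179.99
offset now-frame mm [-0.2 20.2 -0. ]  after-turn frame [-0.2 20.2 -0. ]
```

Emit:
drive_tool(gripper=[0, 0, 0, 0, 0, 0.1, 0.2, 0.5, 0.5, 0.5, 0.5], offset=[[0, 0.008, 0], [0, 0.008, 0], [0, 0.004, 0], [0, 0, 0], [0, 0, 0], [0, 0, 0], [0, 0, 0], [0, 0, 0], [0, 0, 0], [0, 0, 0], [0, 0, 0]], turn=[0, 0, 0, 0, 0, 0, 0, 0, 0, 0, 0])

```text
time_s: 13.58
eef_pos: [470.3, -125.1, 2.5]
ee_rot: [-0.431, 0.43, -0.561, 0.561]
force: [-1.0, 1.6, 5.6]
grip_width: 0.739
```

Run:
```python
from h import *
go(471,-125.2,3,75)
```

```text
tcp [ 470.3 -125.1    2.5] xaxis yaw -105.0 ydown [ 0.001 -0.    -1.   ] j [-0.5   0.55  1.84 -0.    0.75  1.33] w 62.8 F [-1.   1.6  5.6] t 13.58
turn total (tool y) 0.0 alt -180.0
offset now-frame mm [-0.1 -0.5  0.7]  after-turn frame [-0.1 -0.5  0.7]
```

Emit:
drive_tool(gripper=[0.5, 0.5, 0.5, 0.5, 0.5, 0.5, 0.5, 0.5, 0.5, 0.5, 0.5, 0.5, 0.5], offset=[[0, -0.005, 0], [0, -0.02, 0], [0, -0.03, 0], [0, -0.03, 0], [0, -0.03, 0], [0, -0.015, 0], [0, 0, 0], [0, 0, 0], [0, 0, 0], [0, 0, 0], [0, 0, 0], [0, 0, 0], [0, 0, 0]], turn=[0, 0, 0, 0, 0, 0, -6.65, -6.65, -6.65, -6.65, -6.65, -6.65, 0])

```text
time_s: 14.67
eef_pos: [470.0, -125.0, 132.2]
ee_rot: [-0.597, 0.597, -0.379, 0.379]
force: [0.6, -0.4, -1.0]
grip_width: 0.74
```

Run:
```python
from h import *
go(621.5,-109.7,130,-65.1)
p,d=ctrl.capture("top"); np.savez(f"pics/top4.npz",p=p,d=d)
s=cv2.resize(p[110:260,220:440],None,fx=3.5,fy=3.5,interpolation=cv2.INTER_CUBIC)
cv2.imwrite(f"pics/top4.png",s[:,:,::-1])
```

```text
tcp [ 470.  -125.   132.2] xaxis yaw -64.86 ydown [-0.  0. -1.] j [-0.5   0.34  1.75 -0.    1.06  0.63] w 62.9 F [ 0.6 -0.4 -1. ] t 14.67
turn total (tool y) 0.24 alt -179.76
offset now-frame mm [ 50.5   2.2 143.6]  after-turn frame [ 49.9   2.2 143.8]
```

View pics/top4.png

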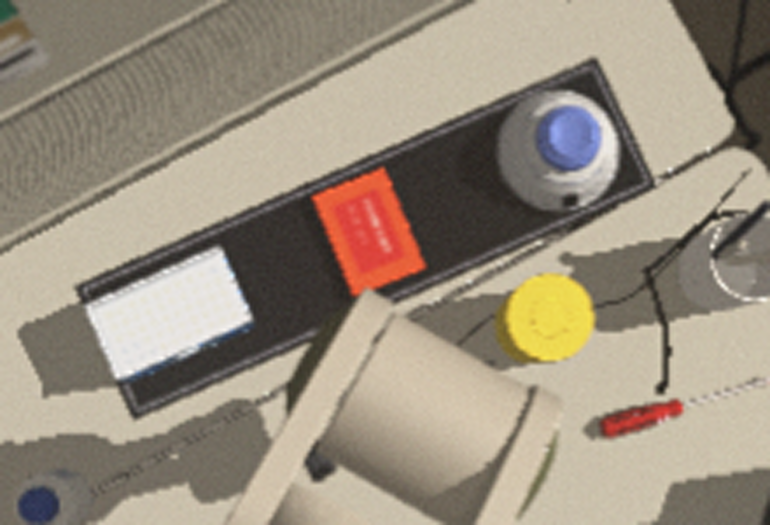

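```bash
cat >> h.py <<'E'
def rayz(c,uv,z):
    k,D,V=K(c); uv=np.asarray(uv,float).reshape(-1,1,2)
    nn=cv2.undistortPoints(uv,k,D).reshape(-1,2)
    C=-V[:3,:3].T@V[:3,3]; r=np.c_[nn,np.ones(len(nn))]@V[:3,:3]
    return C+r*((z-C[2])/r[:,2])[:,None]
A=np.radians(24.9); MC=np.array([622.0,-109.7]); EX=np.array([np.cos(A),np.sin(A)]); EY=np.array([-np.sin(A),np.cos(A)])
def mat(P): P=np.atleast_2d(P)[:,:2]-MC; return np.c_[P@EX,P@EY]
E
python3 - <<'E'
from h import *
p=np.load("pics/top4.npz")['p'];hsv=cv2.cvtColor(p,cv2.COLOR_RGB2HSV)
for vmin in (90,):
  m=((hsv[...,0]<16)&(hsv[...,1]>140)&(hsv[...,2]>vmin)).astype(np.uint8); m[:,:305]=0; m[:,345:]=0;m[:150]=0;m[198:]=0
  n,l,st,_=cv2.connectedComponentsWithStats(m); i=1+np.argmax(st[1:,4]); print(st[i])
  v,u=np.where(l==i); P=rayz("top",np.c_[u,v],17)
  r=cv2.minAreaRect(P[:,:2].astype(np.float32)); print(r, mat(np.array(r[0])))
  q=mat(P); print(q.min(0),q.max(0)); print('tcp now row frame', mat([470,-125]))
E
```

```text
[309 158  33  37 714]
((622.8695068359375, -110.3100814819336), (91.21798706054688, 65.04605102539062), 23.24319076538086) [[ 0.53181482 -0.91946427]]
[-45.6666542  -33.89208551] [46.54728139 32.61420696]
tcp now row frame [[-144.31253812   50.11967021]]
```

Run:
```python
from h import *
for f in ("top3","top4"):
  p=np.load(f"pics/{f}.npz")['p'];S=6
  b=cv2.resize(p[150:200,300:350],None,fx=S,fy=S,interpolation=cv2.INTER_CUBIC)
  hsv=cv2.cvtColor(b,cv2.COLOR_RGB2HSV)
  m=((hsv[...,0]<18)&(hsv[...,1]>120)&(hsv[...,2]>110)).astype(np.uint8)
  m=cv2.morphologyEx(cv2.morphologyEx(m,cv2.MORPH_OPEN,np.ones((7,7))),cv2.MORPH_CLOSE,np.ones((25,25)))
  n,l,st,_=cv2.connectedComponentsWithStats(m); i=1+np.argmax(st[1:,4])
  v,u=np.where(l==i); P=rayz("top",np.c_[(u+.5)/S-.5+300,(v+.5)/S-.5+150],17)
  q=mat(P); print(f,q.mean(0),cv2.minAreaRect(q.astype(np.float32)))
  # edges per slice
  for lo,hi in ((-35,-20),(-20,0),(0,20),(20,35)):
    s=q[(q[:,0]>lo)&(q[:,0]<hi)]; print('  x',lo,'y edges',s[:,1].min().round(1),s[:,1].max().round(1))
  for lo,hi in ((-25,-10),(-10,10),(10,25)):
    s=q[(q[:,1]>lo)&(q[:,1]<hi)]; print('  y',lo,'x edges',s[:,0].min().round(1),s[:,0].max().round(1))
```

```text
top3 [ 1.16967634 -1.23483283] ((0.8735427856445312, -1.2315406799316406), (65.8581314086914, 91.47056579589844), 88.31350708007812)
  x -35 y edges -33.3 32.4
  x -20 y edges -33.9 31.9
  x 0 y edges -34.0 31.3
  x 20 y edges -35.0 30.9
  y -25 x edges -45.5 45.9
  y -10 x edges -44.8 46.5
  y 10 x edges -42.1 47.1
top4 [ 0.86864463 -1.11331549] ((0.822113037109375, -1.3497200012207031), (65.9441909790039, 91.49395751953125), 88.46915435791016)
  x -35 y edges -33.3 32.3
  x -20 y edges -34.1 31.9
  x 0 y edges -34.1 31.5
  x 20 y edges -35.0 30.9
  y -25 x edges -45.5 46.1
  y -10 x edges -44.9 46.5
  y 10 x edges -44.1 47.1
```

```bash
cat > q.py <<'E'
from h import *
def box(f,roi,z,S=6):
  p=np.load(f"pics/{f}.npz")['p']; u0,u1,v0,v1=roi
  b=cv2.resize(p[v0:v1,u0:u1],None,fx=S,fy=S,interpolation=cv2.INTER_CUBIC)
  hsv=cv2.cvtColor(b,cv2.COLOR_RGB2HSV)
  m=((hsv[...,0]<18)&(hsv[...,1]>120)&(hsv[...,2]>110)).astype(np.uint8)
  m=cv2.morphologyEx(cv2.morphologyEx(m,cv2.MORPH_OPEN,np.ones((7,7))),cv2.MORPH_CLOSE,np.ones((25,25)))
  n,l,st,_=cv2.connectedComponentsWithStats(m); i=1+np.argmax(st[1:,4])
  v,u=np.where(l==i); P=rayz("top",np.c_[(u+.5)/S-.5+u0,(v+.5)/S-.5+v0],z)
  return P[:,:2]
def edgefit(q,half):
  # q in a frame roughly aligned to box; returns slopes of edges (deg)
  out=[]
  for ax in (0,1):
    L=half[ax]*0.75; bs=np.linspace(-L,L,15); c=(q.min(0)+q.max(0))/2
    for f in (np.min,np.max):
      e=[]
      for a,b in zip(bs[:-1],bs[1:]):
        s=q[(q[:,ax]-c[ax]>a)&(q[:,ax]-c[ax]<b)]
        e.append(f(s[:,1-ax]))
      k=np.polyfit((bs[:-1]+bs[1:])/2,e,1); sg=1 if ax==0 else -1
      out.append((round(np.degrees(np.arctan(k[0]))*sg,2),round(k[1],1)))
  return out
E
python3 - <<'E'
from q import *
P=box("top0",(255,310,225,265),14); print('start',edgefit(P-[424,6.3],(31,44)))
P=box("top4",(300,350,150,200),17); print('now',edgefit(mat(P),(44,31)))
# mat long edges via brightness, in mat frame with z=3: sample dark border
p=np.load("pics/top4.npz")['p'].max(2).astype(np.float32)
def samp(xs,y):
    W=MC+np.outer(xs,EX)+y*EY; uv=proj("top",np.c_[W,np.full(len(xs),3.)]).astype(np.float32)
    return cv2.remap(p,uv[None,:,0],uv[None,:,1],cv2.INTER_LINEAR)[0]
xs=np.arange(-75,-48,.25); e=[];ys=[]
for s in (1,-1):
  e=[];ys=[]
  for y in list(range(-225,-185,5))+list(range(-110,-45,5))+list(range(45,110,5)):
    g=samp(s*np.arange(45,76,.25),y); d=np.diff(cv2.GaussianBlur(g[:,None],(1,9),0)[:,0]); i=np.argmax(d); e.append(s*(45+.25*i)); ys.append(y)
  e=np.array(e);ys=np.array(ys);ok=abs(e-np.median(e))<3
  k=np.polyfit(ys[ok],e[ok],1); print('mat edge',s,'ccw slope deg',-np.degrees(k[0]),k[1],ok.sum(),len(ok))
E
```

```text
start [(np.float64(-1.58), np.float64(-42.7)), (np.float64(-1.12), np.float64(45.8)), (np.float64(-1.26), np.float64(-30.3)), (np.float64(-1.16), np.float64(31.7))]
now [(np.float64(-1.49), np.float64(-33.6)), (np.float64(-1.57), np.float64(31.4)), (np.float64(-3.56), np.float64(-44.2)), (np.float64(-2.09), np.float64(46.1))]
mat edge 1 ccw slope deg 0.27030356826586255 59.7606467500126 34 34
mat edge -1 ccw slope deg 0.14970307491501492 -60.48552191646753 29 34
```

Emit:
drive_tool(gripper=[0.5, 0.5, 0.5, 0.5, 0.5, 0.5, 0.5, 0.5, 0.5], offset=[[0, 0.01, 0], [0, 0.025, 0], [0, 0.03, 0], [0, 0.03, 0], [0, 0.02, 0], [0, 0.01, 0], [0, 0.0035, 0], [0, 0, 0], [0, 0, 0]], turn=[0, 0, 0, 0, 0, 0, 0, 0, 0])

```text
time_s: 15.47
eef_pos: [470.5, -125.2, 4.1]
ee_rot: [0.596, -0.596, 0.38, -0.381]
force: [0.6, 0.3, 0.2]
grip_width: 0.735
```

Run:
```python
from h import *
go(470,-125,2.8,-65.1)
```

```text
tcp [ 470.5 -125.2    4.1] xaxis yaw -65.17 ydown [ 0.001 -0.001 -1.   ] j [-0.5   0.55  1.84 -0.    0.75  0.64] w 62.4 F [0.6 0.3 0.2] t 15.47
turn total (tool y) -0.07 alt 179.93
offset now-frame mm [-0.4  1.3 -0.4]  after-turn frame [-0.4  1.3 -0.4]
```

Emit:
drive_tool(gripper=[0.5, 0.5, 0.5, 0.2, 0, 0, 0, 0, 0, 0, 0, 0, 0, 0], offset=[[0, 0.0013, 0], [0, 0, 0], [0, 0, 0], [0, 0, 0], [0, 0, 0], [0, 0, 0], [0, 0, 0], [0, -0.01, 0], [0, -0.03, 0], [0, -0.03, 0], [0, -0.03, 0], [0, -0.02, 0], [0, 0, 0], [0, 0, 0]], turn=[0, 0, 0, 0, 0, 0, 0, 0, 0, 0, 0, 0, 0, 0])

```text
time_s: 16.63
eef_pos: [470.4, -125.2, 123.5]
ee_rot: [0.596, -0.596, 0.38, -0.381]
force: [-0.4, 0.4, -0.9]
grip_width: 1.001
```

Run:
```python
from h import *
go(622,-109.9,125,-65.1)
```

```text
tcp [ 470.4 -125.2  123.5] xaxis yaw -65.1 ydown [ 0.002 -0.001 -1.   ] j [-0.5   0.35  1.76  0.    1.04  0.63] w 85.1 F [-0.4  0.4 -0.9] t 16.63
turn total (tool y) 0.0 alt -180.0
offset now-frame mm [ 50.   -1.2 143.9]  after-turn frame [ 50.   -1.2 143.9]
```

Emit:
drive_tool(gripper=[0, 0, 0, 0, 0, 0, 0, 0, 0, 0, 0, 0, 0, 0, 0, 0], offset=[[0.005, 0, 0.015], [0.01, 0, 0.03], [0.01, 0, 0.03], [0.01, 0, 0.03], [0.01, 0, 0.025], [0.005, 0, 0.014], [0, 0, 0], [0, 0.01, 0], [0, 0.03, 0], [0, 0.03, 0], [0, 0.02, 0], [0, 0.01, 0], [0, 0, 0], [0, 0, 0], [0, 0, 0], [0, 0, 0]], turn=[0, 0, 0, 0, 0, 0, 0, 0, 0, 0, 0, 0, 0, 0, 0, 0])

```text
time_s: 17.97
eef_pos: [622.4, -110.0, 23.9]
ee_rot: [0.596, -0.596, 0.38, -0.381]
force: [-0.3, 0.4, -0.5]
grip_width: 1.001
```

Run:
```python
from h import *
go(622,-109.9,2.5,-65.1)
```

```text
tcp [ 622.4 -110.    23.9] xaxis yaw -65.1 ydown [ 0.002 -0.001 -1.   ] j [-0.36  0.76  1.36 -0.    1.02  0.78] w 85.1 F [-0.3  0.4 -0.5] t 17.97
turn total (tool y) -0.0 alt 180.0
offset now-frame mm [-0.3 21.4 -0.4]  after-turn frame [-0.3 21.4 -0.4]
```

Emit:
drive_tool(gripper=[0, 0, 0, 0, 0, 0.15, 0.3, 0.5, 0.5, 0.5, 0.5, 0.5, 0.5], offset=[[0, 0.008, 0], [0, 0.008, 0], [0, 0.0045, 0], [0, 0, 0], [0, 0, 0], [0, 0, 0], [0, 0, 0], [0, 0, 0], [0, 0, 0], [0, 0, 0], [0, -0.004, 0], [0, 0, 0], [0, 0, 0]], turn=[0, 0, 0, 0, 0, 0, 0, 0, 0, 0, 0, 0, 0])

```text
time_s: 19.05
eef_pos: [621.7, -109.7, 5.8]
ee_rot: [-0.596, 0.596, -0.38, 0.38]
force: [0.1, -0.2, -1.1]
grip_width: 0.722
```

Run:
```python
from h import *
go(622-.906-.42,-109.9-.42+.906,6,-63.3)
```

```text
tcp [ 621.7 -109.7    5.8] xaxis yaw -65.1 ydown [-0.  0. -1.] j [-0.36  0.78  1.37 -0.    0.99  0.78] w 61.3 F [ 0.1 -0.2 -1.1] t 19.05
turn total (tool y) -1.8 alt 178.2
offset now-frame mm [-0.7 -0.2 -0.8]  after-turn frame [-0.7 -0.2 -0.8]
```

Emit:
drive_tool(gripper=[0.5, 0.5, 0.5, 0.5, 0.5, 0.5, 0.5, 0.2, 0, 0, 0, 0, 0], offset=[[-0.0007, 0, -0.0008], [0, 0, 0], [0, 0, 0], [0, 0.0035, 0], [0, 0, 0], [0, 0, 0], [0, 0, 0], [0, 0, 0], [0, 0, 0], [0, 0, 0], [0, 0, 0], [0, 0, 0], [0, 0, 0]], turn=[-1.8, 0, 0, 0, 0, 0, 0, 0, 0, 0, 0, 0, 0])

```text
time_s: 20.13
eef_pos: [620.8, -109.4, 2.3]
ee_rot: [-0.602, 0.602, -0.371, 0.371]
force: [-0.1, 0.1, 0.1]
grip_width: 0.999
```

Emit:
drive_tool(gripper=[0, 0, 0, 0, 0, 0, 0, 0], offset=[[0, -0.01, 0], [0, -0.03, 0], [0, -0.03, 0], [0, -0.03, 0], [0, -0.02, 0], [0, 0, 0], [0, 0, 0], [0, 0, 0]], turn=[0, 0, 0, 0, 0, 0, 0, 0])

```text
time_s: 20.8
eef_pos: [620.3, -109.3, 121.7]
ee_rot: [-0.602, 0.602, -0.371, 0.371]
force: [-0.5, 0.4, 0.3]
grip_width: 1.0
```

Run:
```python
from h import *
go(470.5,-125.2,120,-65.1)
```

```text
tcp [ 620.3 -109.3  121.7] xaxis yaw -63.3 ydown [-0.001  0.    -1.   ] j [-0.36  0.64  1.29 -0.    1.21  0.74] w 85.0 F [-0.5  0.4  0.3] t 20.8
turn total (tool y) 1.8 alt -178.2
offset now-frame mm [ -53.1    1.9 -141. ]  after-turn frame [ -48.6    1.9 -142.6]
```

Emit:
drive_tool(gripper=[0, 0, 0, 0, 0, 0, 0, 0, 0], offset=[[0, 0, 0], [-0.005, 0, -0.015], [-0.01, 0, -0.03], [-0.01, 0, -0.03], [-0.01, 0, -0.03], [-0.01, 0, -0.025], [-0.0036, 0, -0.0126], [0, 0, 0], [0, 0, 0]], turn=[1.8, 0, 0, 0, 0, 0, 0, 0, 0])

```text
time_s: 21.55
eef_pos: [470.8, -125.4, 121.9]
ee_rot: [0.596, -0.596, 0.381, -0.38]
force: [0.2, 0.4, 0.4]
grip_width: 0.998
```

Run:
```python
from q import *
go(470.5,-125.2,3,-65.1)
p,d=ctrl.capture("top"); np.savez(f"pics/top5.npz",p=p,d=d)
P=box("top5",(300,350,150,200),17); print('now',edgefit(mat(P),(44,31)))
s=cv2.resize(p[110:260,220:440],None,fx=3.5,fy=3.5,interpolation=cv2.INTER_CUBIC)
cv2.imwrite(f"pics/top5.png",s[:,:,::-1])
```

```text
tcp [ 470.8 -125.4  121.9] xaxis yaw -65.14 ydown [-0.001  0.    -1.   ] j [-0.5   0.35  1.75  0.    1.04  0.64] w 84.9 F [0.2 0.4 0.4] t 21.55
turn total (tool y) -0.04 alt 179.96
offset now-frame mm [ -0.3 118.9  -0.2]  after-turn frame [ -0.3 118.9  -0.2]
now [(np.float64(0.63), np.float64(-32.5)), (np.float64(0.45), np.float64(32.5)), (np.float64(-2.74), np.float64(-45.0)), (np.float64(0.6), np.float64(45.0))]
```

View pics/top5.png

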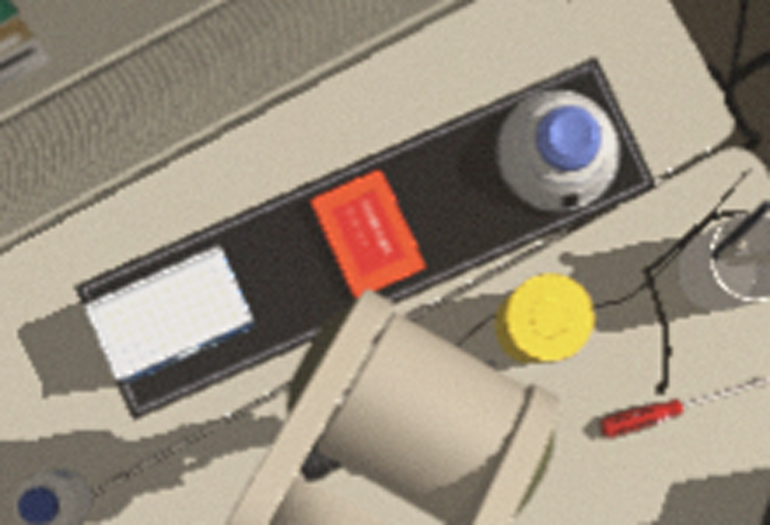

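Emit:
drive_tool(gripper=[0, 0, 0, 0, 0, 0, 0, 0, 0, 0, 0.1, 0.3, 0.5, 0.5, 0.5, 0.5], offset=[[-0.0003, 0.01, 0], [0, 0.03, 0], [0, 0.03, 0], [0, 0.025, 0], [0, 0.012, 0], [0, 0.008, 0], [0, 0.0035, 0], [0, 0, 0], [0, 0, 0], [0, 0, 0], [0, 0, 0], [0, 0, 0], [0, 0, 0], [0, 0, 0], [0, 0, 0], [0, 0, 0]], turn=[0, 0, 0, 0, 0, 0, 0, 0, 0, 0, 0, 0, 0, 0, 0, 0])

```text
time_s: 22.93
eef_pos: [471.1, -125.3, 4.5]
ee_rot: [0.596, -0.596, 0.38, -0.381]
force: [-0.8, 0.6, 5.0]
grip_width: 0.738
```

Emit:
drive_tool(gripper=[0.5, 0.5, 0.5, 0.5, 0.5, 0.5, 0.5, 0.5, 0.5], offset=[[0, -0.005, 0], [0, -0.02, 0], [0, -0.03, 0], [0, -0.03, 0], [0, -0.03, 0], [0, -0.01, 0], [0, 0, 0], [0, 0, 0], [0, 0, 0]], turn=[0, 0, 0, 0, 0, 0, -1.5, 0, 0])

```text
time_s: 23.68
eef_pos: [470.5, -124.9, 128.2]
ee_rot: [-0.601, 0.601, -0.373, 0.372]
force: [-0.8, -0.2, -1.1]
grip_width: 0.737
```

Run:
```python
from h import *
go(620.8,-109.4,120,-63.6)
```

```text
tcp [ 470.5 -124.9  128.2] xaxis yaw -63.64 ydown [-0.001  0.001 -1.   ] j [-0.5   0.34  1.75  0.    1.05  0.61] w 62.7 F [-0.8 -0.2 -1.1] t 23.68
turn total (tool y) -0.04 alt 179.96
offset now-frame mm [ 52.8   8.1 141.6]  after-turn frame [ 52.9   8.1 141.6]
```

Emit:
drive_tool(gripper=[0.5, 0.5, 0.5, 0.5, 0.5, 0.5, 0.5, 0.5, 0.5, 0.5, 0.5, 0.5, 0.5, 0.5, 0.5], offset=[[0.005, 0, 0.0136], [0.01, 0, 0.027], [0.01, 0, 0.027], [0.01, 0, 0.027], [0.01, 0, 0.027], [0.0078, 0, 0.02], [0, 0, 0], [0, 0, 0], [0, 0.02, 0], [0, 0.03, 0], [0, 0.025, 0], [0, 0.012, 0], [0, 0, 0], [0, 0, 0], [0, 0, 0]], turn=[0, 0, 0, 0, 0, 0, 0, 0, 0, 0, 0, 0, 0, 0, 0])

```text
time_s: 24.93
eef_pos: [621.8, -109.9, 43.6]
ee_rot: [0.601, -0.601, 0.372, -0.374]
force: [-0.2, -0.4, 1.0]
grip_width: 0.735
```

Run:
```python
from h import *
go(620.8,-109.4,22,-63.6)
```

```text
tcp [ 621.8 -109.9   43.6] xaxis yaw -63.61 ydown [ 0.002 -0.001 -1.   ] j [-0.36  0.73  1.35 -0.    1.05  0.75] w 62.5 F [-0.2 -0.4  1. ] t 24.93
turn total (tool y) -0.01 alt 179.99
offset now-frame mm [-0.9 21.6 -0.7]  after-turn frame [-0.9 21.6 -0.7]
```

Emit:
drive_tool(gripper=[0.5, 0.5, 0.5, 0.5, 0.5, 0.5, 0.5], offset=[[-0.0007, 0.008, -0.0005], [0, 0.006, 0], [0, 0.004, 0], [0, 0.002, 0], [0, 0, 0], [0, 0, 0], [0, 0, 0]], turn=[0, 0, 0, 0, 0, 0, 0])

```text
time_s: 25.52
eef_pos: [620.4, -109.1, 21.8]
ee_rot: [0.601, -0.601, 0.373, -0.373]
force: [0.1, 1.3, -0.8]
grip_width: 0.737
```

Run:
```python
from h import *
go(620.8,-109.4,22,-63.6)
p,d=ctrl.capture("scene")
p=cv2.resize(p[130:280,220:440],None,fx=3.5,fy=3.5,interpolation=cv2.INTER_CUBIC)
cv2.imwrite(f"pics/scene6.png",p[:,:,::-1])
```

```text
tcp [ 620.4 -109.1   21.8] xaxis yaw -63.6 ydown [ 0. -0. -1.] j [-0.36  0.76  1.37 -0.    1.02  0.75] w 62.6 F [ 0.1  1.3 -0.8] t 25.52
turn total (tool y) 0.0 alt -180.0
offset now-frame mm [ 0.5 -0.2  0.2]  after-turn frame [ 0.5 -0.2  0.2]
```

View pics/scene6.png

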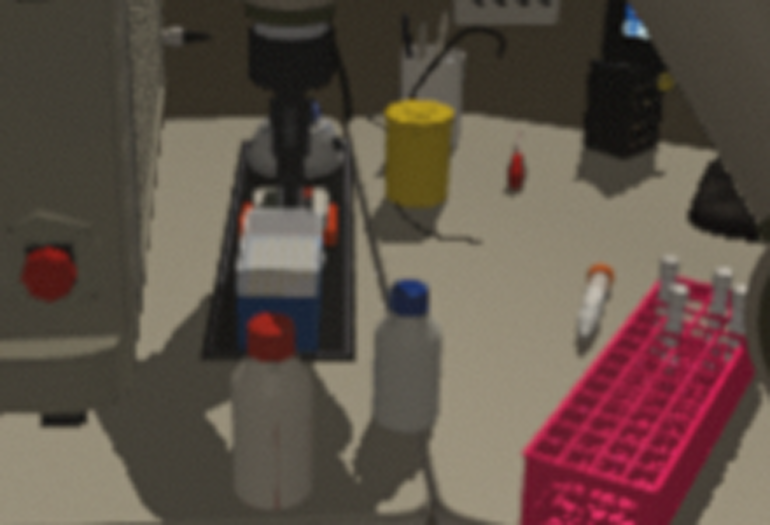

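Emit:
drive_tool(gripper=[0.5, 0.5, 0.2, 0.1, 0, 0, 0, 0], offset=[[0.0004, 0.0004, 0.0002], [0, 0, 0], [0, 0, 0], [0, 0, 0], [0, 0, 0], [0, 0, 0], [0, 0, 0], [0, 0, 0]], turn=[0, 0, 0, 0, 0, 0, 0, 0])

```text
time_s: 26.23
eef_pos: [620.8, -109.3, 21.4]
ee_rot: [-0.601, 0.601, -0.373, 0.373]
force: [-0.4, -0.2, -0.8]
grip_width: 1.002
```

Emit:
drive_tool(gripper=[0, 0, 0, 0, 0, 0, 0, 0, 0, 0], offset=[[0, -0.01, 0], [0, -0.03, 0], [0, -0.03, 0], [0, -0.03, 0], [0, -0.03, 0], [0, -0.03, 0], [0, -0.02, 0], [0, 0, 0], [0, 0, 0], [0, 0, 0]], turn=[0, 0, 0, 0, 0, 0, 0, 0, 0, 0])

```text
time_s: 27.07
eef_pos: [620.3, -109.2, 200.7]
ee_rot: [-0.601, 0.601, -0.373, 0.372]
force: [-0.5, -0.5, -0.7]
grip_width: 0.999
```

Run:
```python
from h import *
go(403,132,200,-63.6)
```

```text
tcp [ 620.3 -109.2  200.7] xaxis yaw -63.6 ydown [-0.001  0.001 -1.   ] j [-0.36  0.57  1.19 -0.    1.38  0.75] w 84.9 F [-0.5 -0.5 -0.7] t 27.07
turn total (tool y) -0.0 alt 180.0
offset now-frame mm [-312.7    1.1  -87.4]  after-turn frame [-312.7    1.1  -87.4]
```

Emit:
drive_tool(gripper=[0, 0, 0, 0, 0, 0, 0, 0, 0, 0, 0, 0, 0, 0, 0], offset=[[-0.0127, 0, -0.0034], [-0.03, 0, -0.008], [-0.03, 0, -0.008], [-0.03, 0, -0.008], [-0.03, 0, -0.009], [-0.03, 0, -0.009], [-0.03, 0, -0.009], [-0.03, 0, -0.009], [-0.03, 0, -0.008], [-0.03, 0, -0.008], [-0.02, 0, -0.005], [-0.01, 0, -0.003], [0, 0, 0], [0, 0, 0], [0, 0, 0]], turn=[0, 0, 0, 0, 0, 0, 0, 0, 0, 0, 0, 0, 0, 0, 0])

```text
time_s: 28.32
eef_pos: [404.1, 131.2, 201.1]
ee_rot: [-0.601, 0.601, -0.373, 0.373]
force: [-0.1, 0.0, 0.1]
grip_width: 0.998
```

Run:
```python
from q import *
go(403.3,133,91,-63.6)
p,d=ctrl.capture("top"); np.savez(f"pics/top7.npz",p=p,d=d)
s=cv2.resize(p[110:260,220:440],None,fx=3.5,fy=3.5,interpolation=cv2.INTER_CUBIC)
cv2.imwrite(f"pics/top7.png",s[:,:,::-1])
p,d=ctrl.capture("scene")
s=cv2.resize(p[130:280,220:440],None,fx=3.5,fy=3.5,interpolation=cv2.INTER_CUBIC)
cv2.imwrite(f"pics/scene7.png",s[:,:,::-1])
```

```text
tcp [404.1 131.2 201.1] xaxis yaw -63.65 ydown [-0. -0. -1.] j [ 0.04  0.12  1.82 -0.    1.2   1.15] w 84.9 F [-0.1  0.   0.1] t 28.32
turn total (tool y) -0.05 alt 179.95
offset now-frame mm [-2.000e+00  1.101e+02  1.000e-01]  after-turn frame [-2.000e+00  1.101e+02  1.000e-01]
```

View pics/top7.png

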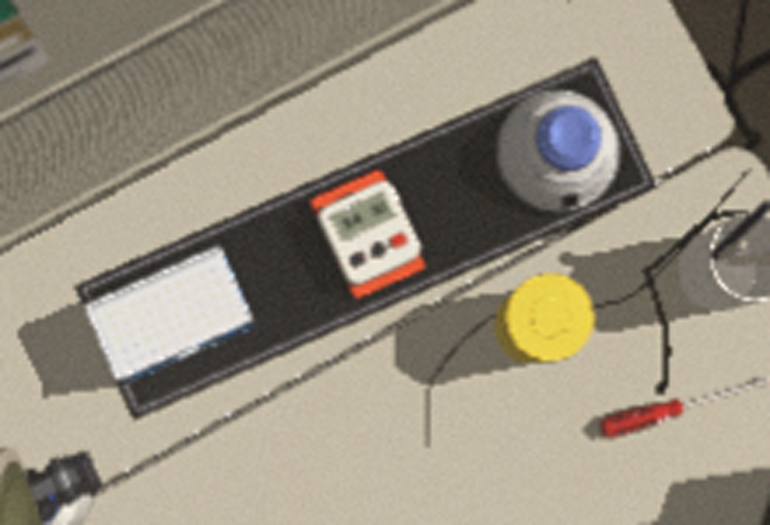

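View pics/scene7.png

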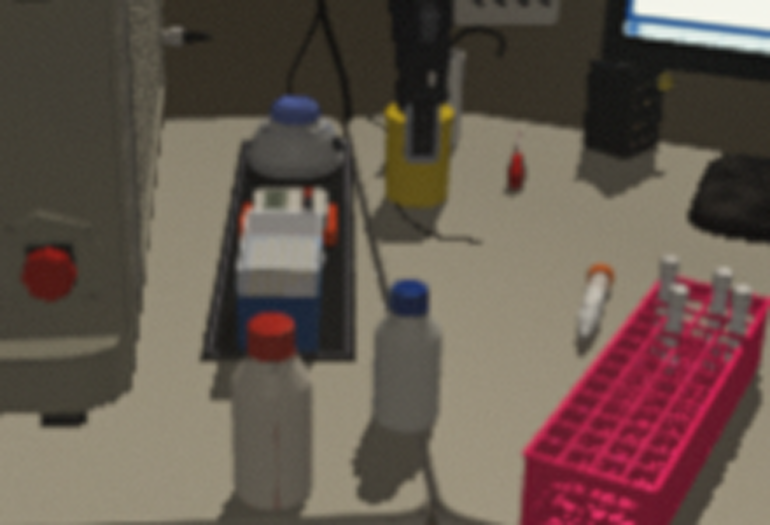

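Emit:
drive_tool(gripper=[0, 0, 0, 0, 0, 0, 0, 0, 0, 0], offset=[[-0.002, 0.01, 0], [0, 0.03, 0], [0, 0.03, 0], [0, 0.02, 0], [0, 0.01, 0], [0, 0.006, 0], [0, 0.003, 0], [0, 0, 0], [0, 0, 0], [0, 0, 0]], turn=[0, 0, 0, 0, 0, 0, 0, 0, 0, 0])

```text
time_s: 29.25
eef_pos: [403.0, 133.6, 93.1]
ee_rot: [0.601, -0.601, 0.372, -0.373]
force: [-0.3, 0.4, -0.5]
grip_width: 0.999
```

Run:
```python
from q import *
go(403.3,133,91,-63.6)
p,d=ctrl.capture("scene")
s=cv2.resize(p[150:300,240:440],None,fx=4,fy=4,interpolation=cv2.INTER_CUBIC)
cv2.imwrite(f"pics/scene8.png",s[:,:,::-1])
P=box("top7",(300,350,150,200),17); q=mat(P); 
p=np.load("pics/top7.npz")['p']
hsv=cv2.cvtColor(p,cv2.COLOR_RGB2HSV)
m=((hsv[...,1]<70)&(hsv[...,2]>130)).astype(np.uint8); m[:,:308]=0;m[:,346:]=0;m[:155]=0;m[:,:]*=1;m[200:]=0
m=cv2.morphologyEx(m,cv2.MORPH_CLOSE,np.ones((7,7)))
n,l,st,_=cv2.connectedComponentsWithStats(m); i=1+np.argmax(st[1:,4]);v,u=np.where(l==i)
t=mat(rayz("top",np.c_[u,v],35)); print('timer',cv2.minAreaRect(t.astype(np.float32)),'box x range',q.min(0),q.max(0))
```

```text
tcp [403.  133.6  93.1] xaxis yaw -63.6 ydown [ 0.001  0.    -1.   ] j [ 0.04  0.27  1.96 -0.    0.91  1.15] w 84.9 F [-0.3  0.4 -0.5] t 29.25
turn total (tool y) -0.0 alt 180.0
offset now-frame mm [ 0.7  2.1 -0.1]  after-turn frame [ 0.7  2.1 -0.1]
timer ((-1.1885604858398438, -0.5073471069335938), (68.78889465332031, 64.76240539550781), 2.340118408203125) box x range [-45.87445441 -32.18660426] [-31.66477197  32.01868207]
```

View pics/scene8.png

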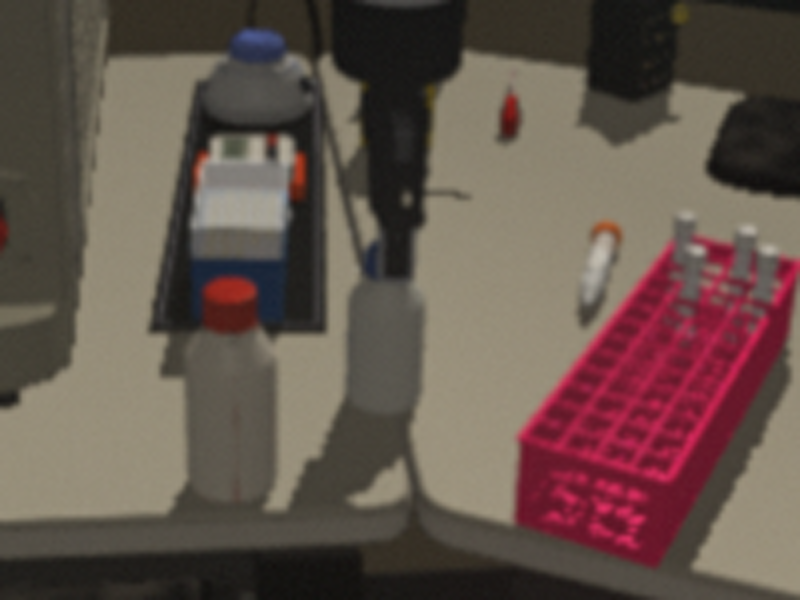

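Emit:
drive_tool(gripper=[0, 0, 0.2, 0.4, 0.6, 0.9, 0.9, 0.9, 0.9, 0.9], offset=[[0, 0.0012, 0], [0, 0, 0], [0, 0, 0], [0, 0, 0], [0, 0, 0], [0, 0, 0], [0, 0, 0], [0, 0, 0], [0, 0, 0], [0, 0, 0]], turn=[0, 0, 0, 0, 0, 0, 0, 0, 0, 0], force=40)

```text
time_s: 30.13
eef_pos: [402.7, 133.7, 91.4]
ee_rot: [0.601, -0.601, 0.372, -0.373]
force: [-0.8, -0.8, 2.9]
grip_width: 0.305
```

Emit:
drive_tool(gripper=[0.9, 0.9, 0.9, 0.9, 0.9, 0.9, 0.9, 0.9, 0.9], offset=[[0, -0.005, 0], [0, -0.015, 0], [0, -0.02, 0], [0, -0.03, 0], [0, -0.03, 0], [0, -0.01, 0], [0, 0, 0], [0, 0, 0], [0, 0, 0]], turn=[0, 0, 0, 0, 0, 0, 0, 0, 0])

```text
time_s: 30.88
eef_pos: [401.8, 133.7, 199.9]
ee_rot: [-0.6, 0.601, -0.373, 0.372]
force: [0.4, 0.2, -1.5]
grip_width: 0.303
```

Run:
```python
from q import *
# target: mat y=-75 ; robot mat centre ~ (620.8,-109.4)
c=np.array([620.8,-109.4]); 
for y in (-75,73): print(y,c+y*EY)
t=c-75*EY
go(t[0],t[1],200,-63.6)
p,d=ctrl.capture("scene")
s=cv2.resize(p[110:300,220:440],None,fx=3.5,fy=3.15,interpolation=cv2.INTER_CUBIC)
cv2.imwrite(f"pics/scene9.png",s[:,:,::-1])
```

```text
-75 [ 652.377686   -177.42830107]
73 [590.06438562 -43.18578696]
tcp [401.8 133.7 199.9] xaxis yaw -63.6 ydown [-0.003 -0.    -1.   ] j [0.04 0.12 1.83 0.   1.2  1.15] w 25.8 F [ 0.4  0.2 -1.5] t 30.88
turn total (tool y) -0.0 alt 180.0
offset now-frame mm [390.1  -0.7  86.1]  after-turn frame [390.1  -0.7  86.1]
```

View pics/scene9.png

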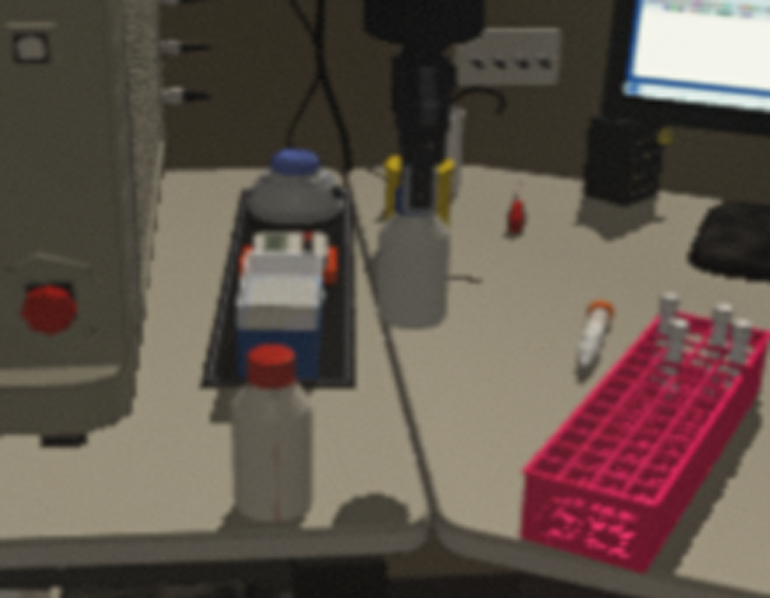

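Emit:
drive_tool(gripper=[0.9, 0.9, 0.9, 0.9, 0.9, 0.9, 0.9, 0.9, 0.9, 0.9, 0.9, 0.9, 0.9, 0.9, 0.9, 0.9, 0.9, 0.9, 0.9, 0.9], offset=[[0.009, 0, 0.002], [0.018, 0, 0.004], [0.027, 0, 0.006], [0.027, 0, 0.006], [0.027, 0, 0.006], [0.027, 0, 0.006], [0.027, 0, 0.006], [0.027, 0, 0.006], [0.027, 0, 0.006], [0.027, 0, 0.006], [0.027, 0, 0.006], [0.027, 0, 0.006], [0.027, 0, 0.006], [0.027, 0, 0.006], [0.02, 0, 0.004], [0.013, 0, 0.003], [0.006, 0, 0.001], [0, 0, 0], [0, 0, 0], [0, 0, 0]], turn=[0, 0, 0, 0, 0, 0, 0, 0, 0, 0, 0, 0, 0, 0, 0, 0, 0, 0, 0, 0])

```text
time_s: 32.6
eef_pos: [652.6, -176.7, 201.0]
ee_rot: [0.601, -0.601, 0.373, -0.372]
force: [0.1, -0.5, -1.4]
grip_width: 0.297
```

Run:
```python
from q import *
go(652.4,-177.4,95,-63.6)
for c in ("scene","top"):
    p,d=ctrl.capture(c); np.savez(f"pics/{c}10.npz",p=p,d=d)
    s=p[80:280,220:440] if c=="scene" else p[110:260,220:440]
    s=cv2.resize(s,None,fx=3,fy=3,interpolation=cv2.INTER_CUBIC)
    cv2.imwrite(f"pics/{c}10.png",s[:,:,::-1])
```

```text
tcp [ 652.6 -176.7  201. ] xaxis yaw -63.57 ydown [-0.001  0.    -1.   ] j [-0.44  0.68  1.01  0.    1.45  0.67] w 25.3 F [ 0.1 -0.5 -1.4] t 32.6
turn total (tool y) 0.03 alt -179.97
offset now-frame mm [  0.6 106.   -0.4]  after-turn frame [  0.6 106.   -0.4]
```

View pics/scene10.png

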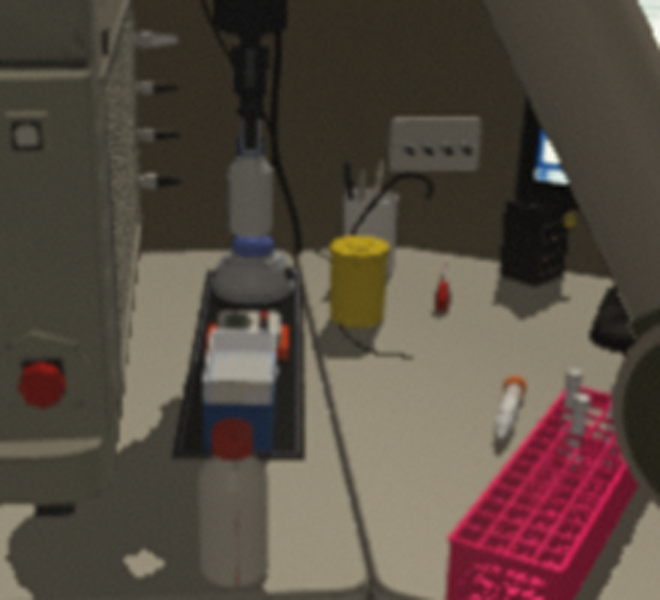

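View pics/top10.png

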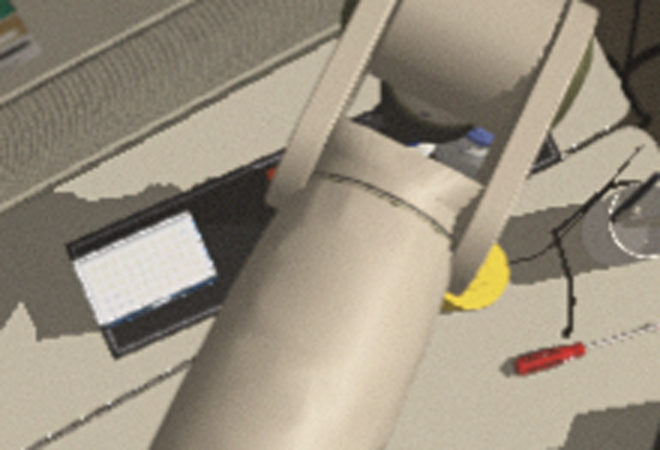

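Emit:
drive_tool(gripper=[0.9, 0.9, 0.9, 0.9, 0.9, 0.9, 0.9, 0.9, 0.9, 0.9], offset=[[0.0005, 0.01, -0.0004], [0, 0.025, 0], [0, 0.025, 0], [0, 0.02, 0], [0, 0.01, 0], [0, 0.006, 0], [0, 0.003, 0], [0, 0, 0], [0, 0, 0], [0, 0, 0]], turn=[0, 0, 0, 0, 0, 0, 0, 0, 0, 0])

```text
time_s: 33.53
eef_pos: [653.3, -178.2, 103.4]
ee_rot: [0.601, -0.601, 0.372, -0.373]
force: [0.3, 0.2, -2.4]
grip_width: 0.304
```

Run:
```python
from q import *
go(652.4,-177.4,95,-63.6)
c="scene"
p,d=ctrl.capture(c); np.savez(f"pics/{c}11.npz",p=p,d=d)
s=p[120:260,250:390] 
s=cv2.resize(s,None,fx=4.2,fy=4.2,interpolation=cv2.INTER_CUBIC)
cv2.imwrite(f"pics/{c}11.png",s[:,:,::-1])
```

```text
tcp [ 653.3 -178.2  103.4] xaxis yaw -63.6 ydown [ 0.002 -0.001 -1.   ] j [-0.44  0.76  1.13 -0.    1.25  0.67] w 25.8 F [ 0.3  0.2 -2.4] t 33.53
turn total (tool y) 0.0 alt -180.0
offset now-frame mm [-1.1  8.4 -0.4]  after-turn frame [-1.1  8.4 -0.4]
```

View pics/scene11.png

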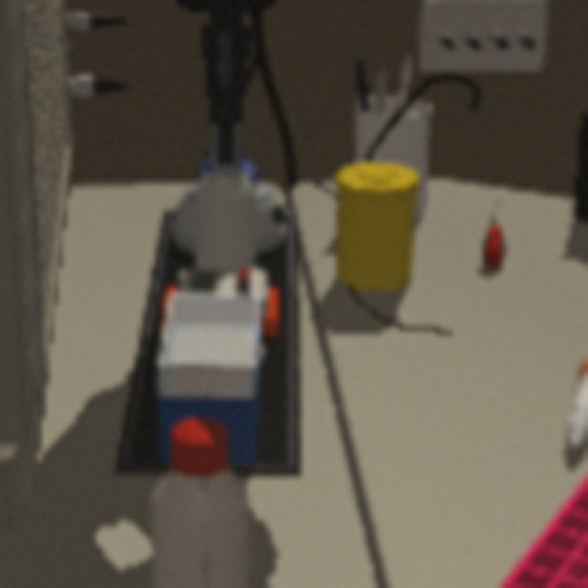

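Bottle hangs upright over its gap. Lowering the last 8 mm, slowly.

Emit:
drive_tool(gripper=[0.9, 0.9, 0.9, 0.9, 0.9, 0.9, 0.9], offset=[[-0.0005, 0.003, -0.0002], [0, 0.002, 0], [0, 0.0015, 0], [0, 0.001, 0], [0, 0, 0], [0, 0, 0], [0, 0, 0]], turn=[0, 0, 0, 0, 0, 0, 0])

```text
time_s: 34.17
eef_pos: [652.4, -177.7, 94.7]
ee_rot: [0.601, -0.601, 0.373, -0.373]
force: [-0.4, 0.1, -2.0]
grip_width: 0.304
```

Run:
```python
from q import *
go(652.4,-177.4,95,-63.6)
```

```text
tcp [ 652.4 -177.7   94.7] xaxis yaw -63.6 ydown [-0.  0. -1.] j [-0.44  0.76  1.14  0.    1.23  0.67] w 25.8 F [-0.4  0.1 -2. ] t 34.17
turn total (tool y) 0.0 alt -180.0
offset now-frame mm [-0.2 -0.3  0.1]  after-turn frame [-0.2 -0.3  0.1]
```

Emit:
drive_tool(gripper=[0.9, 0.9, 0.9], offset=[[0, 0.0007, 0], [0, 0, 0], [0, 0, 0]], turn=[0, 0, 0])

```text
time_s: 34.42
eef_pos: [652.6, -177.7, 94.5]
ee_rot: [0.601, -0.601, 0.372, -0.373]
force: [0.0, 0.5, 2.3]
grip_width: 0.304
```

Emit:
drive_tool(gripper=[0.6, 0.5, 0.3, 0.3, 0.3], offset=[[0, 0, 0], [0, 0, 0], [0, 0, 0], [0, 0, 0], [0, 0, 0]], turn=[0, 0, 0, 0, 0])

```text
time_s: 34.83
eef_pos: [652.4, -177.7, 93.9]
ee_rot: [-0.601, 0.601, -0.373, 0.373]
force: [-0.4, 1.4, -0.4]
grip_width: 0.703
```

Emit:
drive_tool(gripper=[0.3, 0.3, 0.3, 0.3, 0.3, 0.3, 0.3, 0.3], offset=[[0, -0.005, 0], [0, -0.02, 0], [0, -0.03, 0], [0, -0.03, 0], [0, -0.03, 0], [0, -0.015, 0], [0, 0, 0], [0, 0, 0]], turn=[0, 0, 0, 0, 0, 0, 0, 0])

```text
time_s: 35.5
eef_pos: [652.5, -177.7, 224.4]
ee_rot: [0.601, -0.601, 0.372, -0.373]
force: [1.0, -0.1, -1.4]
grip_width: 0.699
```

Run:
```python
from q import *
go(446,253,220,-63.6)
c="scene"
p,d=ctrl.capture(c); np.savez(f"pics/{c}12.npz",p=p,d=d)
s=p[120:260,250:390] 
s=cv2.resize(s,None,fx=4.2,fy=4.2,interpolation=cv2.INTER_CUBIC)
cv2.imwrite(f"pics/{c}12.png",s[:,:,::-1])
```

```text
tcp [ 652.5 -177.7  224.4] xaxis yaw -63.6 ydown [ 0.001 -0.001 -1.   ] j [-0.44  0.67  0.97 -0.    1.5   0.67] w 59.4 F [ 1.  -0.1 -1.4] t 35.5
turn total (tool y) 0.0 alt -180.0
offset now-frame mm [-477.6    4.     6.5]  after-turn frame [-477.6    4.     6.5]
```

View pics/scene12.png

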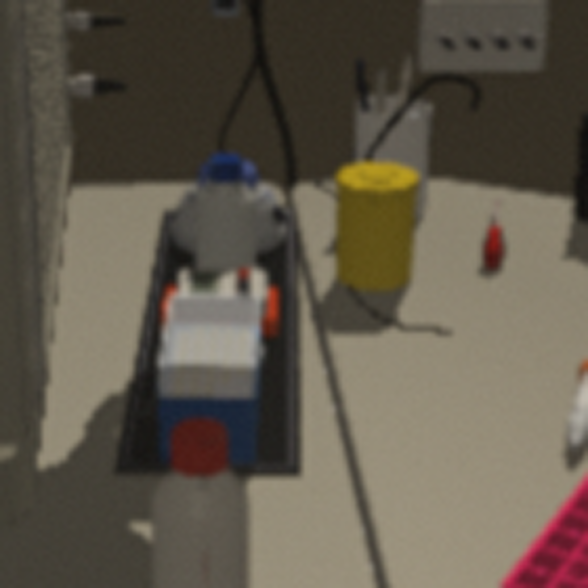

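Emit:
drive_tool(gripper=[0.2, 0.2, 0.1, 0, 0, 0, 0, 0, 0, 0, 0, 0, 0, 0, 0, 0, 0, 0, 0, 0], offset=[[-0.01, 0, 0], [-0.02, 0, 0], [-0.03, 0, 0], [-0.03, 0, 0], [-0.03, 0, 0], [-0.03, 0, 0], [-0.03, 0, 0], [-0.03, 0, 0], [-0.03, 0, 0], [-0.03, 0, 0], [-0.03, 0, 0.003], [-0.03, 0, 0.003], [-0.03, 0, 0], [-0.03, 0, 0], [-0.03, 0, 0], [-0.03, 0, 0], [-0.02, 0, 0], [-0.008, 0, 0], [0, 0, 0], [0, 0, 0]], turn=[0, 0, 0, 0, 0, 0, 0, 0, 0, 0, 0, 0, 0, 0, 0, 0, 0, 0, 0, 0])

```text
time_s: 37.22
eef_pos: [445.3, 252.7, 223.3]
ee_rot: [-0.601, 0.601, -0.373, 0.372]
force: [0.3, 0.2, 0.1]
grip_width: 1.002
```

Run:
```python
from q import *
go(446,253.5,110,-63.6)
for c in ("scene","top"):
    p,d=ctrl.capture(c); np.savez(f"pics/{c}13.npz",p=p,d=d)
    s=p[100:300,220:420] if c=="scene" else p[110:260,220:440]
    s=cv2.resize(s,None,fx=3,fy=3,interpolation=cv2.INTER_CUBIC)
    cv2.imwrite(f"pics/{c}13.png",s[:,:,::-1])
W=cloud("top",d);p=p;hsv=cv2.cvtColor(p,cv2.COLOR_RGB2HSV)
# blue cap
z=W[...,2]; s=np.zeros(z.shape,bool); s[130:200,320:400]=True
m=s&(z>96)&(z<120); q=W[m]; 
print(m.sum(),q.mean(0),cv2.minEnclosingCircle(q[:,:2].astype(np.float32)),mat(q.mean(0)))
print([ (round(x['score'],2),c2w("top",x['centre']).round(1),mat(c2w("top",x['centre'])).round(1)) for x in ctrl.pinpoint("top","blue_bottle")])
```

```text
tcp [445.3 252.7 223.3] xaxis yaw -63.58 ydown [-0.001 -0.001 -1.   ] j [ 0.29  0.29  1.55 -0.    1.3   1.4 ] w 85.2 F [0.3 0.2 0.1] t 37.22
turn total (tool y) 0.02 alt -179.98
offset now-frame mm [ -0.5 113.3   1.1]  after-turn frame [ -0.5 113.3   1.1]
95 [ 652.19160872 -179.5309556   107.31496728] ((652.5717163085938, -180.19688415527344), 13.949750900268555) [[ -2.01621522 -76.05149883]]
[(0.74, array([ 655.4, -178.7,    7.1]), array([[  1.3, -76.7]])), (0.73, array([ 598.5, -396.7,    5.2]), array([[-142.2, -250.4]])), (0.18, array([ 619.7, -108.9,   -2. ]), array([[-1.7,  1.7]]))]
```

View pics/scene13.png

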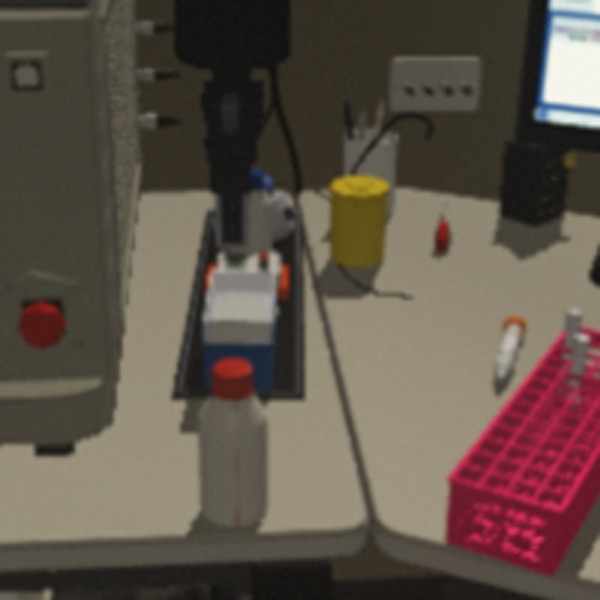

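View pics/top13.png

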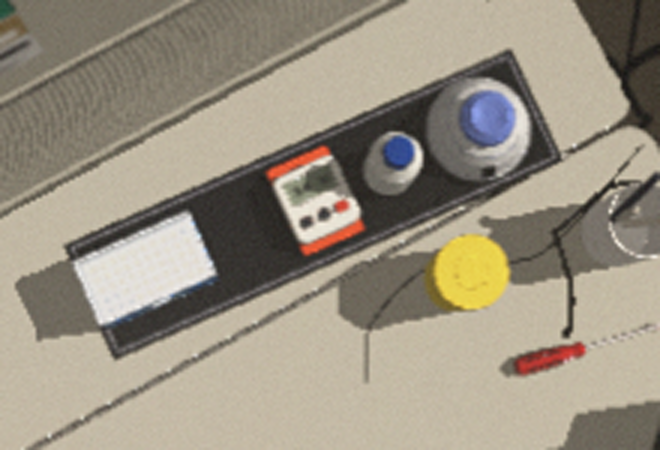

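Emit:
drive_tool(gripper=[0, 0, 0, 0, 0, 0, 0, 0, 0, 0], offset=[[-0.0005, 0.01, 0.001], [0, 0.03, 0], [0, 0.03, 0], [0, 0.02, 0], [0, 0.012, 0], [0, 0.007, 0], [0, 0.003, 0], [0, 0, 0], [0, 0, 0], [0, 0, 0]], turn=[0, 0, 0, 0, 0, 0, 0, 0, 0, 0])

```text
time_s: 38.2
eef_pos: [446.4, 254.1, 112.8]
ee_rot: [0.601, -0.601, 0.372, -0.373]
force: [0.3, 0.1, -0.1]
grip_width: 1.003
```

Run:
```python
from q import *
go(446,253.5,109,-63.6)
for c in ("scene",):
    p,d=ctrl.capture(c)
    s=p[100:300,220:420]
    s=cv2.resize(s,None,fx=3,fy=3,interpolation=cv2.INTER_CUBIC)
    cv2.imwrite(f"pics/{c}14.png",s[:,:,::-1])
```

```text
tcp [446.4 254.1 112.8] xaxis yaw -63.6 ydown [ 0.002  0.    -1.   ] j [ 0.29  0.41  1.69 -0.    1.04  1.4 ] w 85.3 F [ 0.3  0.1 -0.1] t 38.2
turn total (tool y) -0.0 alt 180.0
offset now-frame mm [ 0.4  3.8 -0.7]  after-turn frame [ 0.4  3.8 -0.7]
```

View pics/scene14.png

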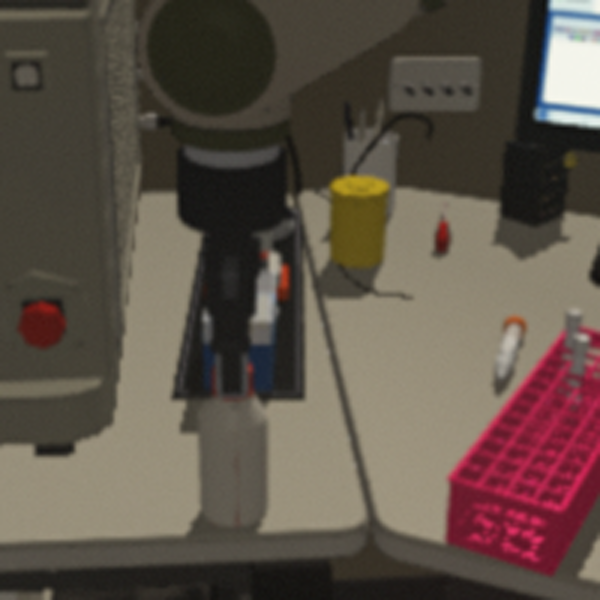

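Emit:
drive_tool(gripper=[0, 0, 0, 0.2, 0.4, 0.6, 0.9, 0.9, 0.9, 0.9, 0.9], offset=[[0, 0.003, 0], [0, 0, 0], [0, 0, 0], [0, 0, 0], [0, 0, 0], [0, 0, 0], [0, 0, 0], [0, 0, 0], [0, 0, 0], [0, 0, 0], [0, 0, 0]], turn=[0, 0, 0, 0, 0, 0, 0, 0, 0, 0, 0], force=40)

```text
time_s: 39.17
eef_pos: [446.1, 254.1, 109.2]
ee_rot: [0.601, -0.601, 0.372, -0.373]
force: [0.5, 0.6, 4.3]
grip_width: 0.336
```

Emit:
drive_tool(gripper=[0.9, 0.9, 0.9, 0.9, 0.9, 0.9, 0.9, 0.9, 0.9], offset=[[0, -0.005, 0], [0, -0.015, 0], [0, -0.02, 0], [0, -0.03, 0], [0, -0.03, 0], [0, -0.01, 0], [0, 0, 0], [0, 0, 0], [0, 0, 0]], turn=[0, 0, 0, 0, 0, 0, 0, 0, 0])

```text
time_s: 39.92
eef_pos: [445.2, 253.8, 216.9]
ee_rot: [-0.6, 0.602, -0.373, 0.372]
force: [-0.5, -0.5, -2.0]
grip_width: 0.333
```

Run:
```python
from q import *
go(590.4,-43,222,-63.6)
for c in ("scene",):
    p,d=ctrl.capture(c)
    s=p[100:300,220:420]
    s=cv2.resize(s,None,fx=3,fy=3,interpolation=cv2.INTER_CUBIC)
    cv2.imwrite(f"pics/{c}15.png",s[:,:,::-1])
```

```text
tcp [445.2 253.8 216.9] xaxis yaw -63.6 ydown [-0.003 -0.001 -1.   ] j [ 0.29  0.3   1.56 -0.    1.29  1.4 ] w 28.3 F [-0.5 -0.5 -2. ] t 39.92
turn total (tool y) -0.0 alt 180.0
offset now-frame mm [330.4  -5.3  -1.8]  after-turn frame [330.4  -5.3  -1.9]
```

View pics/scene15.png

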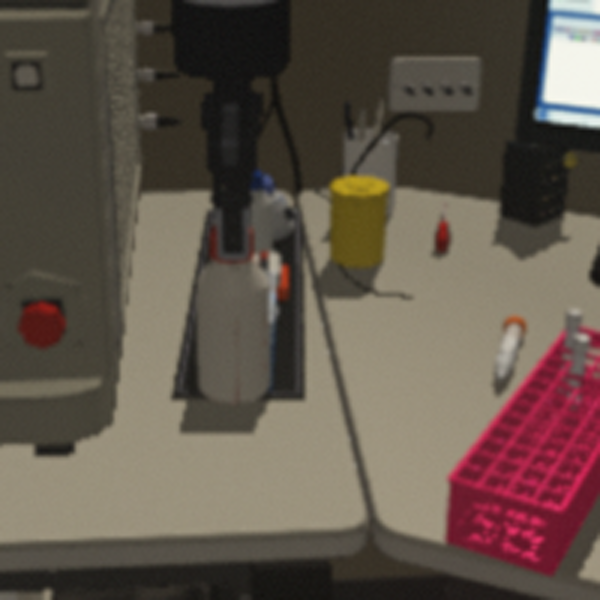

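Emit:
drive_tool(gripper=[0.9, 0.9, 0.9, 0.9, 0.9, 0.9, 0.9, 0.9, 0.9, 0.9, 0.9, 0.9, 0.9, 0.9, 0.9, 0.9, 0.9, 0.9, 0.9], offset=[[0.008, -0.002, -0.001], [0.016, -0.002, -0.001], [0.025, 0, 0], [0.025, 0, 0], [0.025, 0, 0], [0.025, 0, 0], [0.025, 0, 0], [0.025, 0, 0], [0.025, 0, 0], [0.025, 0, 0], [0.025, 0, 0], [0.025, 0, 0], [0.025, 0, 0], [0.016, 0, 0], [0.01, 0, 0], [0.005, 0, 0], [0, 0, 0], [0, 0, 0], [0, 0, 0]], turn=[0, 0, 0, 0, 0, 0, 0, 0, 0, 0, 0, 0, 0, 0, 0, 0, 0, 0, 0])

```text
time_s: 41.55
eef_pos: [590.6, -41.5, 223.0]
ee_rot: [0.601, -0.601, 0.372, -0.372]
force: [0.3, 0.3, -2.4]
grip_width: 0.332
```

Run:
```python
from q import *
go(590.6,-43,112.5,-63.6)
```

```text
tcp [590.6 -41.5 223. ] xaxis yaw -63.54 ydown [-0.  0. -1.] j [-0.27  0.47  1.3   0.    1.38  0.84] w 28.3 F [ 0.3  0.3 -2.4] t 41.55
turn total (tool y) 0.06 alt -179.94
offset now-frame mm [  1.4 110.5  -0.6]  after-turn frame [  1.4 110.5  -0.6]
```

Emit:
drive_tool(gripper=[0.9, 0.9, 0.9, 0.9, 0.9, 0.9, 0.9, 0.9, 0.9, 0.9], offset=[[0.001, 0.01, -0.0004], [0, 0.025, 0], [0, 0.025, 0], [0, 0.02, 0], [0, 0.012, 0], [0, 0.007, 0], [0, 0.003, 0], [0, 0, 0], [0, 0, 0], [0, 0, 0]], turn=[0, 0, 0, 0, 0, 0, 0, 0, 0, 0])

```text
time_s: 42.38
eef_pos: [591.4, -43.5, 122.0]
ee_rot: [0.601, -0.601, 0.372, -0.373]
force: [-0.8, -0.1, -2.5]
grip_width: 0.331
```

Run:
```python
from q import *
go(590.6,-43,112.5,-63.6)
for c in ("scene",):
    p,d=ctrl.capture(c)
    s=p[120:260,230:430]
    s=cv2.resize(s,None,fx=3.8,fy=3.8,interpolation=cv2.INTER_CUBIC)
    cv2.imwrite(f"pics/{c}16.png",s[:,:,::-1])
```

```text
tcp [591.4 -43.5 122. ] xaxis yaw -63.59 ydown [ 0.002 -0.    -1.   ] j [-0.27  0.56  1.43  0.    1.15  0.84] w 28.1 F [-0.8 -0.1 -2.5] t 42.38
turn total (tool y) 0.01 alt -179.99
offset now-frame mm [-0.8  9.5 -0.5]  after-turn frame [-0.8  9.5 -0.5]
```

View pics/scene16.png

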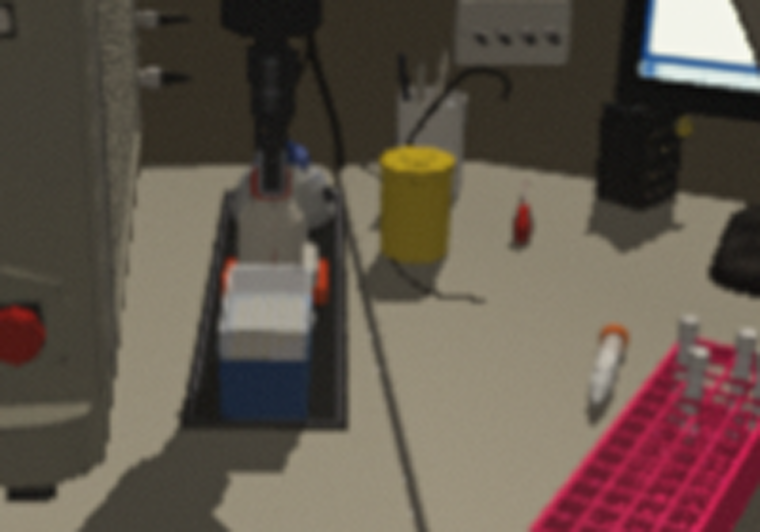

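Red bottle hangs upright behind the tip box. Lowering it.

Emit:
drive_tool(gripper=[0.9, 0.9, 0.9, 0.9, 0.9, 0.9, 0.9], offset=[[-0.0002, 0.003, -0.0001], [0, 0.003, 0], [0, 0.0015, 0], [0, 0.001, 0], [0, 0, 0], [0, 0, 0], [0, 0, 0]], turn=[0, 0, 0, 0, 0, 0, 0])

```text
time_s: 43.02
eef_pos: [590.8, -43.4, 112.5]
ee_rot: [-0.601, 0.601, -0.373, 0.373]
force: [0.7, 0.2, -0.7]
grip_width: 0.333
```

Run:
```python
from q import *
go(590.6,-43,112.2,-63.6)
```

```text
tcp [590.8 -43.4 112.5] xaxis yaw -63.6 ydown [-0. -0. -1.] j [-0.27  0.57  1.44 -0.    1.14  0.84] w 28.3 F [ 0.7  0.2 -0.7] t 43.02
turn total (tool y) -0.0 alt 180.0
offset now-frame mm [-0.4  0.3  0. ]  after-turn frame [-0.4  0.3  0. ]
```

Emit:
drive_tool(gripper=[0.9, 0.9, 0.9], offset=[[-0.0002, 0.0005, 0], [0, 0, 0], [0, 0, 0]], turn=[0, 0, 0])

```text
time_s: 43.27
eef_pos: [590.9, -43.2, 112.3]
ee_rot: [0.601, -0.601, 0.372, -0.373]
force: [-0.4, -0.4, 2.0]
grip_width: 0.333
```

Emit:
drive_tool(gripper=[0.6, 0.5, 0.3, 0.3, 0.3], offset=[[0, 0, 0], [0, 0, 0], [0, 0, 0], [0, 0, 0], [0, 0, 0]], turn=[0, 0, 0, 0, 0])

```text
time_s: 43.68
eef_pos: [590.7, -43.2, 112.0]
ee_rot: [-0.601, 0.601, -0.373, 0.373]
force: [0.5, 0.8, 0.1]
grip_width: 0.7
```

Emit:
drive_tool(gripper=[0.3, 0.3, 0.3, 0.3, 0.3, 0.3, 0.3, 0.3, 0.3, 0.3, 0.3, 0.3, 0.3, 0.3, 0.3, 0.3], offset=[[0, -0.005, 0], [0, -0.02, 0], [0, -0.03, 0], [0, -0.03, 0], [0, -0.03, 0], [0, -0.015, 0], [-0.02, 0, -0.01], [-0.03, 0, -0.02], [-0.03, 0, -0.02], [-0.03, 0, -0.02], [-0.03, 0, -0.02], [-0.03, 0, -0.02], [-0.03, 0, -0.01], [-0.02, 0, 0], [0, 0, 0], [0, 0, 0]], turn=[0, 0, 0, 0, 0, 0, 0, 0, 0, 0, 0, 0, 0, 0, 0, 0])

```text
time_s: 45.02
eef_pos: [385.3, 100.9, 242.7]
ee_rot: [0.601, -0.601, 0.372, -0.373]
force: [-0.2, 0.1, 0.2]
grip_width: 0.7
```

Run:
```python
from q import *
go(446,253.5,110,-63.6)
for c in ("scene","top"):
    p,d=ctrl.capture(c); np.savez(f"pics/{c}17.npz",p=p,d=d)
    s=p[110:270,230:430] if c=="scene" else p[110:260,220:440]
    s=cv2.resize(s,None,fx=3.5,fy=3.5,interpolation=cv2.INTER_CUBIC)
    cv2.imwrite(f"pics/{c}17.png",s[:,:,::-1])
W=cloud("top",d); z=W[...,2]
for n,(u0,u1,v0,v1,lo,hi) in dict(blue=(325,365,140,185,97,120),red=(270,325,160,215,115,140),tub=(350,400,180,230,83,100)).items():
    s=np.zeros(z.shape,bool); s[v0:v1,u0:u1]=True; m=s&(z>lo)&(z<hi); q=W[m]
    if m.any(): e=cv2.minEnclosingCircle(q[:,:2].astype(np.float32)); print(n,m.sum(),q.mean(0).round(1),e,mat(q.mean(0)).round(1),mat(np.array(e[0])).round(1))
for c in ("top","scene"):
  for n in ("blue_bottle","red_bottle","timer","slide_box","mixer","tip_box","yellow_tub","pen_pot"):
    print(c,n,[(round(x['score'],2),c2w(c,x['centre']).round(0),mat(c2w(c,x['centre'])).round(1)) for x in ctrl.pinpoint(c,n)[:2]])
```

```text
tcp [385.3 100.9 242.7] xaxis yaw -63.5 ydown [ 0.001 -0.    -1.   ] j [-0.04  0.02  1.82 -0.    1.3   1.07] w 59.5 F [-0.2  0.1  0.2] t 45.02
turn total (tool y) 0.1 alt -179.9
offset now-frame mm [-109.6  132.7  122.2]  after-turn frame [-109.8  132.7  122.1]
blue 94 [ 652.4 -179.6  107.3] ((652.4600830078125, -179.74978637695312), 13.677111625671387) [[ -1.9 -76.1]] [[ -1.9 -76.4]]
red 113 [590.9 -44.5 127.5] ((591.4633178710938, -44.3736572265625), 14.966593742370605) [[-0.8 72.2]] [[-0.2 72.1]]
tub 476 [ 550.5 -244.7   89.1] ((550.9959716796875, -244.2902374267578), 32.802513122558594) [[-121.7  -92.3]] [[-121.1  -92.2]]
top blue_bottle [(0.79, array([ 656., -180.,    5.]), array([[  1., -78.]]))]
top red_bottle [(0.61, array([590., -44.,   2.]), array([[-1.1, 73.2]])), (0.3, array([ 656., -177.,    4.]), array([[  2.2, -75.3]]))]
top timer [(0.63, array([ 615., -107.,   18.]), array([[-5.4,  5.6]]))]
top slide_box []
top mixer [(0.91, array([ 696., -265.,    3.]), array([[   1.9, -172.2]]))]
top tip_box [(0.88, array([549.,  43.,   2.]), array([[ -2.2, 169. ]]))]
top yellow_tub [(0.63, array([ 552., -245.,    3.]), array([[-120.7,  -92.8]]))]
top pen_pot [(0.66, array([ 601., -397.,    5.]), array([[-139.7, -251.6]]))]
scene blue_bottle [(0.53, array([ 652., -173.,   -0.]), array([[  0.5, -69.6]])), (0.32, array([553.,  45.,   1.]), array([[  2.4, 169.8]]))]
scene red_bottle [(0.23, array([ 653., -171.,   -2.]), array([[  2., -69.]]))]
scene timer [(0.35, array([ 618., -110.,   18.]), array([[-3.9,  1.3]]))]
scene slide_box [(0.53, array([ 624., -103.,    5.]), array([[4.8, 4.9]]))]
scene mixer [(0.77, array([ 695., -260.,    3.]), array([[   2.9, -167.3]]))]
scene tip_box [(0.63, array([551.,  43.,   0.]), array([[ -0.5, 168.6]]))]
scene yellow_tub [(0.75, array([ 551., -247.,   -2.]), array([[-121.8,  -94.6]]))]
scene pen_pot [(0.63, array([ 599., -396.,   -1.]), array([[-141.4, -249.9]]))]
```

View pics/scene17.png

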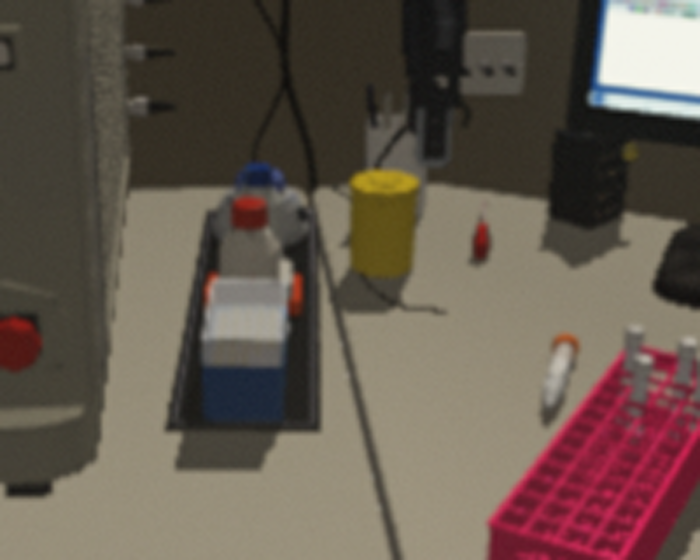

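View pics/top17.png

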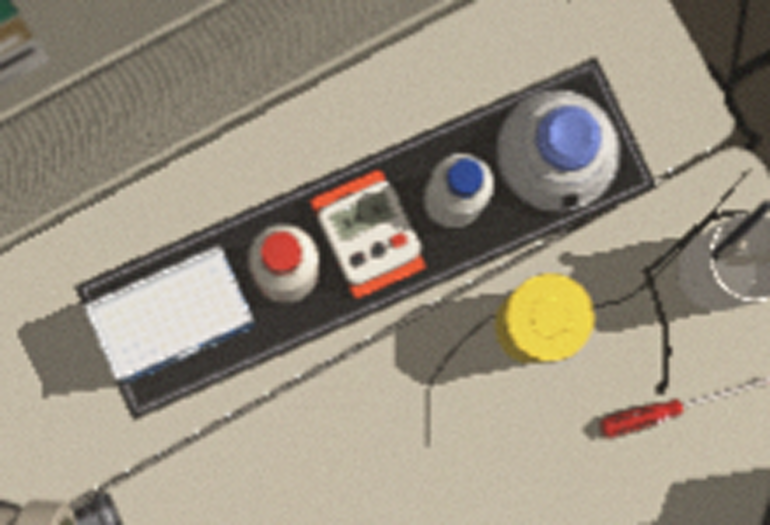

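Run:
```python
from rig import ctrl
s=ctrl.sense(); print(s['time_s'],s['force'],s['grip_width'])
print(ctrl.finish_job())
```

```text
45.9167 [ 0.42659644 -1.19570801 -0.07130985] 0.6978229997322531
the job is handed in; nothing more can be done
None
```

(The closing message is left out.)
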